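# Pull the spent water filters and pack them for return

### The job

The coffee machine's water filters are spent: screw the puller rod clockwise into each filter cartridge that is still in the block until its collar seats, draw the cartridge straight up out of its well, carry it upright on the puller to a free cell of the return carton, set it on the bottom and unscrew the puller. When every cartridge is packed, stand the puller back in its holder and swing the carton's lid fully shut so that its tab tucks in behind the front wall, leaving the other things on the table alone.

Things in the scene. Friction and masses are not known exactly. Their poses are not given: they have to be found in the camera images.
- unit: Steel water-filter block of the coffee machine, fixed, 100 (its x) x 232 (its y) x 90 mm high, with three square wells in a row along its y at -72, 0 and +72 mm. Each well is 59 mm square and 70 mm deep, open at the top. Origin: centre of its underside, z up.
- filter_a_top (a point): Centre of the top face of spent filter cartridge A, which starts in the well at y = -72 mm of the block (at the start None if that well is empty). White square block 56 x 56 x 70 mm, 0.11 to 0.23 kg; in its well it is flush with the deck, with 1.5 mm of play, and cannot be gripped. A brass-rimmed tapped bore, 28 mm across and 45 mm deep, opens here. z up, x and y square to its sides.
- filter_b_top (a point): Same point of cartridge B, just like A, in the middle well (y = 0), None at the start if empty. Inside each bore three thread lugs, 3.6 mm thick, stand 11 mm below the top face, 120 degrees apart, one of them towards the cartridge's +y, and reach in to 9.5 mm from the axis.
- filter_c_top (a point): Same point of cartridge C, just like A, in the well at y = +72 mm, None at the start if empty. A well or a carton cell keeps a cartridge from turning (10 degrees of play in a carton cell).
- rod_grip (a point): Centre of the square head of the steel puller rod, 116.5 mm long, 0.22 kg, upright in its holder at the start. From the top: head 22 x 22 x 45 mm, flats square to its x and y (grip it here from above; a new grip can be had every quarter turn); round shank 16 x 30 mm; seating collar 38 mm across, 6 mm thick; thread 22 mm long, 25.6 mm over its ridges; cone nose. z is up along the rod.
- rod_collar (a point): Centre of the underside of the rod's collar, 58.5 mm below rod_grip, axes alike. Fully screwed in, it sits on the cartridge's top face. The thread is right-handed with three starts and advances 25.5 mm a turn (4.06 mm a radian): clockwise seen from above goes in, anticlockwise out. It does not slip under the cartridge's weight.
- rod_tip (a point): Tip of the rod's nose, 93.5 mm below rod_grip, axes alike. The three thread ridges, 3.6 mm thick, begin 13 mm above it, 120 degrees apart, one of them at the rod's +x. Put in a bore, the rod rests on the lugs. With the ridge beginnings 0.45 rad anticlockwise (from above) of the lugs it then needs about 2 rad of turning until the collar seats, otherwise up to 2 rad more.
- holder: Wooden rod holder, loose, 80 x 80 x 45 mm, 0.7 kg, with a 30 mm square hole in the middle, 40 mm deep; the rod stands in it, its collar on the top face, rod_grip then 103.5 mm above the holder's underside. Origin: centre of its underside, z up.
- carton: Cardboard return carton, fixed, 73 (its x) x 211 (its y) x 96 mm high, walls and floor 4 mm, open at the top, with three cells in a row along its y at -69, 0 and +69 mm, each 65 x 65 mm inside; the dividers are 64 mm high. The lid hinges on the upper edge of its +x long side. Origin: centre of its underside, z up.
- lid (a joint): Lid of the carton, rad: 0 shut, 2.35 wide open, swinging about the carton's upper +x edge (x = +36.5 mm, z = 96 mm in the carton's frame). 73 x 211 mm, 4 mm thick, with an 18 mm tuck tab bent down near its free edge that goes inside the -x wall when shut. Light, with a stiff crease: it stays where it is left and needs about 1 N at its free edge.
- lid_edge (a point): Middle of the lid's free edge, on its outer face, 73 mm from the hinge.
- mug: Bystander, to be left alone: white mug, 80 mm across, 92 mm high. Origin: centre of its underside.
- tape: Bystander, to be left alone: roll of white packing tape lying flat, 96 mm across, 50 mm high. Origin: centre of its underside.
- tissues: Bystander, to be left alone: white tissue box, 115 x 235 x 55 mm. Origin: centre of its underside.
- phone: Bystander, to be left alone: black phone lying flat, 74 x 150 x 9 mm. Origin: centre of its underside.
- marker: Bystander, to be left alone: fat black marker pen lying down, 135 mm long, 22 mm thick. Origin: centre of its underside.
- water: Bystander, to be left alone: clear water bottle, 66 mm across, 190 mm high. Origin: centre of its underside.
- carafe: Bystander, to be left alone: glass coffee jug, 132 mm across, 118 mm high. Origin: centre of its underside.
There are look-alikes about, which are no part of the job. Several things have the shape of the carton; the one meant has the colours described above.

How it is judged:
On the way, in this order (a step that is already met when the one before it is completed fails the run):
1. a filter cartridge hangs on the seated puller rod, clear of its well (((height (world z) of filter_a_top above 0.16 m and distance between filter_a_top and rod_tip below 0.05 m and z of rod_tip in the frame of filter_a_top below -0.028 m) or (height (world z) of filter_b_top above 0.16 m and distance between filter_b_top and rod_tip below 0.05 m and z of rod_tip in the frame of filter_b_top below -0.028 m) or (height (world z) of filter_c_top above 0.16 m and distance between filter_c_top and rod_tip below 0.05 m and z of rod_tip in the frame of filter_c_top below -0.028 m))), for 0.2 s.
2. every filter cartridge stands in a carton cell, off the puller, the lid still open (x of filter_a_top in the frame of carton between -0.02 and 0.02 m and y of filter_a_top in the frame of carton between -0.085 and 0.085 m and z of filter_a_top in the frame of carton between 0.068 and 0.08 m and angle between each of filter_a_top, filter_b_top, filter_c_top's own z axis and vertical below 0.12 rad and distance between each of filter_a_top, filter_b_top, filter_c_top and rod_tip above 0.07 m and x of filter_b_top in the frame of carton between -0.02 and 0.02 m and y of filter_b_top in the frame of carton between -0.085 and 0.085 m and z of filter_b_top in the frame of carton between 0.068 and 0.08 m and x of filter_c_top in the frame of carton between -0.02 and 0.02 m and y of filter_c_top in the frame of carton between -0.085 and 0.085 m and z of filter_c_top in the frame of carton between 0.068 and 0.08 m and value of joint lid above 0.5 rad), for 0.2 s.
At the end, for the whole second after the job is handed in: Every cartridge stands upright (within 7 degrees) on the floor of the carton, the lid is shut to within 0.06 rad (its tab behind the front wall), and the puller rod stands at rest in its holder, fully down (within 4 mm) and upright (x of filter_a_top in the frame of carton between -0.02 and 0.02 m and y of filter_a_top in the frame of carton between -0.085 and 0.085 m and z of filter_a_top in the frame of carton between 0.068 and 0.08 m and angle between each of filter_a_top, filter_b_top, filter_c_top's own z axis and vertical below 0.12 rad and distance between each of filter_a_top, filter_b_top, filter_c_top and rod_tip above 0.07 m and x of filter_b_top in the frame of carton between -0.02 and 0.02 m and y of filter_b_top in the frame of carton between -0.085 and 0.085 m and z of filter_b_top in the frame of carton between 0.068 and 0.08 m and x of filter_c_top in the frame of carton between -0.02 and 0.02 m and y of filter_c_top in the frame of carton between -0.085 and 0.085 m and z of filter_c_top in the frame of carton between 0.068 and 0.08 m and x of rod_tip in the frame of holder between -0.006 and 0.006 m and y of rod_tip in the frame of holder between -0.006 and 0.006 m and z of rod_tip in the frame of holder between 0.006 and 0.014 m and angle between the z axis of rod_tip and the z axis of holder, either way round below 0.1 rad and angle between holder's own z axis and vertical below 0.1 rad and linear speed of rod below 0.02 m/s and value of joint lid below 0.06 rad); the robot touches nothing.
It fails at once if a cartridge is tipped more than 35 degrees (angle between any of filter_a_top, filter_b_top, filter_c_top's own z axis and vertical above 0.61 rad).
It fails at once if a cartridge is lifted right out other than on the puller rod with its collar seated (within 7 mm) ((height (world z) of filter_a_top above 0.14 m and (distance between filter_a_top and rod_tip above 0.05 m or z of rod_tip in the frame of filter_a_top above -0.028 m)) or (height (world z) of filter_b_top above 0.14 m and (distance between filter_b_top and rod_tip above 0.05 m or z of rod_tip in the frame of filter_b_top above -0.028 m)) or (height (world z) of filter_c_top above 0.14 m and (distance between filter_c_top and rod_tip above 0.05 m or z of rod_tip in the frame of filter_c_top above -0.028 m))).
It fails at once if a bystander is pushed more than 40 mm (distance of any of mug, tape, tissues, phone, marker, water, carafe from where it was at the start of the episode above 0.04 m).
Of filter_a, filter_b, filter_c only 2 to 3 are there at a start; the rules pass over those that are not, and their reading is None.
At some moment in a run one of holder may be knocked a few centimetres aside while the robot is not near it.
Once in a run the grip may slacken for a moment while it holds something.
It also fails if it takes over 210 s, if anything falls off the work surface, if the arm or the gripper's body presses on something with over 40 N, if the wrist force passes 120 N, or if a joint passes its speed limit or range.

### The arm

A 6-joint arm with a two-finger parallel gripper is mounted at the origin on the work surface. World frame = base frame: x ahead of the robot, y to its left, z up, the work surface at z = 0. Lengths are in m, angles in rad, forces in N, time in s.
With the tool pointing down it reaches from about 0.35 to 0.85 m from the base axis. Payload 8.1 kg.
Tool frame: the origin (TCP) lies on the front face of the gripper's body, between the roots of the fingers; the fingertips stand 73 mm ahead of it and the grasp point (between the pads) lies 54 mm ahead of it (robot.pinch_z is the distance from the TCP to the grasp point, in m); z points along the fingers, y is the direction in which the jaws open and shut (so a half turn about z gives the same grasp; the last joint's range is limited). The gripper opens to 85 mm and grips with 20 to 120 N. Pads are 22 mm wide; open, the fingers measure 114 mm over their backs; the gripper's body (76 mm by 85 mm) begins 54 mm behind the grasp point. The pads swing forward as they close: fully open they stand 13 mm farther back than shut.
Start: joints at [1.261, 0.13, 1.488, -0, 1.523, -0.085], TCP at [0.134, 0.585, 0.304] pointing down, gripper open.
Joint ranges: [-2.96, 2.96], [-0.89, 2.26], [0.02, 2.5], [-1.34, 4.48], [0, 2.73], [-2.66, 2.66]. Speed limits (rad/s): [2.39, 2.39, 2.79, 3.14, 3.14, 3.14].

### API

Orientations are given as a rotation vector (axis times angle).
In Python, from workcell import robot, viewer gives the robot as it stands.
- The arm moves only by the tool arm_command, never from a script. Its argument "increments" is text: rows parted by semicolons, each of 4 numbers parted by spaces: the shift along the tool's x, y, z in units of 25 mm (1.0 is 25 mm), then the turn about the tool's z in units of 8 degrees (1.0 is 8 degrees). A call has 1 to 12 rows; each row is the pose to reach, as a shift and turn from the pose measured when the call began, along the tool's axes at that moment; what a row does not reach only later rows make up. A row lasts 1/10 s, in which the tool goes at most 50 mm and 8.59 degrees, less where a joint would pass 70% of its speed; a pose out of reach is approached as far as the arm can. A call with a gripper value outside its range is refused whole. "claw" is the opening, from 0 (shut) to 1 (fully open), set as the call begins (left out, the last holds). The fingers move at their own pace and stop on an object; "grip_force" is the grip in N (left out, the last holds). Time passes only in rows, so rows that repeat a pose let the fingers close. It gives the time, the measured TCP pose, the force and the opening at its end, in the units of the state.
- robot.sense(): the state, without advancing time (a new reading comes with each control period).
- viewer.get_image(name): name is "scene" or "top" or "wrist"; returns a dict with "pixels" (400x640x3 uint8, red, green, blue), "vertical_fov" (degrees; the focal length in pixels is half the picture's height over the tangent of half this angle, whatever the lens; pixels are square), "cx", "cy" (the principal point, pixels), "origin" and "rotation" of the camera in the world. Camera axes: x right, y down, z forward; pixel columns grow to the right and rows downward; lengths in m; the calibration is good to about 2 mm. The wrist camera is an equidistant fisheye: a pixel r from the principal point sees the ray r / f radians off the axis. A picture is of the moment at which its call begins. There is no depth.
- robot.close_job(): hands the job in, once; it reports no verdict.
The state is a dict: "time_s": time; "q": joint angles; "qvel": joint speeds; "tau": joint torques, N m; "tool_pos": TCP position; "tool_rot": TCP orientation; "wrist_force": force on the tool from outside, world axes, zero at the start; "torque": the same for the moment, N m; "grip_width": finger opening in m.
Only numpy, scipy, OpenCV 4.12 (cv2) and the standard library are available. Lean on these libraries where they do the work, as an engineer would, in place of code of your own. Each camera call takes 0.05 s, during which the arm holds its last target.

## Working session

There is one attempt and no reset: what is moved stays moved. The work goes in short steps, Python scripts to look and compute and a tool call to move; the robot and the scene stay as the last step left them, time stands still between calls to the robot, and variables do not carry over. Pictures are saved under pics/ and viewed, and the job is handed in when it is done.

Besides the shell and the picture viewer there is one more tool, called after "Call:" as name(argument=value, ...) on one line, values as JSON. arm_command: Moves the arm, as the interface text tells. Its arguments: {"type":"object","properties":{"increments":{"type":"string"},"claw":{"type":"number"},"grip_force":{"type":"number"}},"required":["increments"]}

```bash
ls; mkdir -p pics; python3 - <<'E'
from workcell import robot, viewer
import cv2
print(robot.sense())
for n in ["scene","top","wrist"]:
    d=viewer.get_image(n)
    cv2.imwrite(f"pics/{n}0.png",d["pixels"][:,:,::-1])
    print(n,d["vertical_fov"],d["cx"],d["cy"],d["origin"],d["rotation"])
E
```

```text
pics
{'time_s': 0.0, 'q': array([ 1.26058661e+00,  1.31149688e-01,  1.48929738e+00,  1.63762376e-06,
        1.52298254e+00, -8.53852464e-02]), 'qvel': array([ 0.00051984,  0.00170228, -0.00030044,  0.00068264, -0.00055513,
        0.00131501]), 'tau': array([ 1.30258257e-03, -5.69417202e+01, -5.00543261e+01, -1.82362955e-04,
        1.51286193e-02,  8.41163614e-05]), 'tool_pos': array([0.13360247, 0.58450829, 0.30284121]), 'tool_rot': array([-3.52369466e-01, -3.12140259e+00,  2.82838921e-03]), 'wrist_force': array([-0.04919624, -0.56825694,  0.3145874 ]), 'torque': array([-0.0154224 , -0.02197178, -0.01137794]), 'grip_width': 0.08538957971310247}
scene 45.4981881379326 315.95421465292605 204.461184636523 [ 1.68208473 -0.3362134   0.8540256 ] [-1.77219617 -1.38748741  0.73429195]
top 51.42689434022105 318.6064106300887 189.65526456624366 [ 0.3288653  -0.0524905   1.36511087] [-2.14076799  2.12248876 -0.17135362]
wrist 65.70646984690485 323.1032335521015 202.13923593799768 [0.06110085 0.60144142 0.37357639] [2.26934274 1.80806258 0.26342062]
```

View pics/scene0.png

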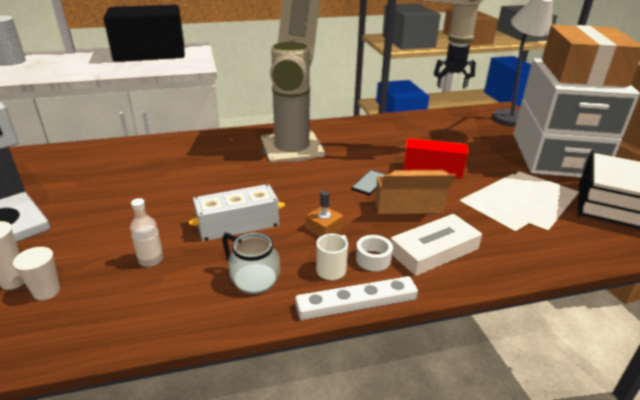

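View pics/top0.png

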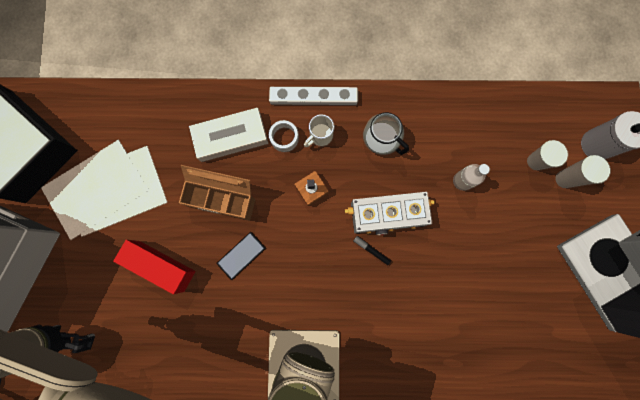

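View pics/wrist0.png

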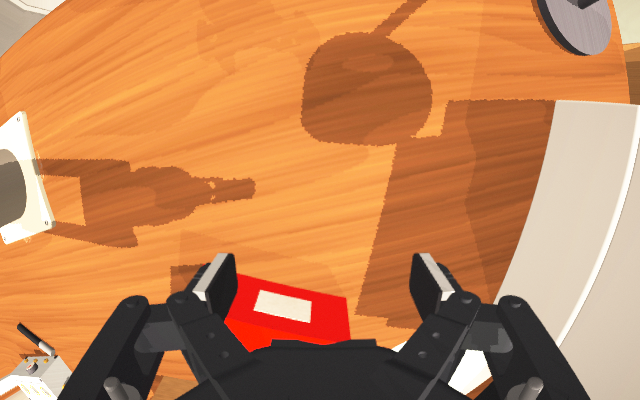

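```bash
cat > h.py <<'E'
from workcell import robot, viewer
import numpy as np, cv2
from scipy.spatial.transform import Rotation as R
def foc(d): return 200/np.tan(np.radians(d["vertical_fov"]/2))
def grab(n,save=None):
    d=viewer.get_image(n); d["name"]=n
    d["bgr"]=np.ascontiguousarray(d["pixels"][:,:,::-1])
    if save: cv2.imwrite(f"pics/{save}.png",d["bgr"])
    return d
def rays(d,uv):
    uv=np.atleast_2d(uv).astype(float); f=foc(d)
    x=(uv[:,0]-d["cx"])/f; y=(uv[:,1]-d["cy"])/f
    if d["name"]=="wrist":
        r=np.hypot(x,y)+1e-12; v=np.c_[np.sin(r)*x/r,np.sin(r)*y/r,np.cos(r)]
    else: v=np.c_[x,y,np.ones_like(x)]
    return R.from_rotvec(d["rotation"]).apply(v)
def onz(d,uv,z):
    v=rays(d,uv); o=np.array(d["origin"]); t=(z-o[2])/v[:,2]
    return o+v*t[:,None]
def proj(d,P):
    P=np.atleast_2d(P); c=R.from_rotvec(d["rotation"]).inv().apply(P-np.array(d["origin"])); f=foc(d)
    if d["name"]=="wrist":
        r=np.hypot(c[:,0],c[:,1])+1e-12; th=np.arctan2(r,c[:,2]); return np.c_[d["cx"]+f*th*c[:,0]/r,d["cy"]+f*th*c[:,1]/r]
    return np.c_[d["cx"]+f*c[:,0]/c[:,2],d["cy"]+f*c[:,1]/c[:,2]]
def crop(d,u0,v0,w,h,s,save):
    cv2.imwrite(f"pics/{save}.png",cv2.resize(d["bgr"][v0:v0+h,u0:u0+w],None,fx=s,fy=s,interpolation=cv2.INTER_CUBIC))
def tool():
    s=robot.sense(); r=R.from_rotvec(s["tool_rot"]); return s,np.array(s["tool_pos"]),r
def yaw(r): # world angle of tool y axis
    m=r.as_matrix(); return np.arctan2(m[1,1],m[0,1])
def go(target,yawy=None,mod=np.pi):
    """print units to bring TCP to target (world), tool-y to world angle yawy (tool pointing down)"""
    s,p,r=tool(); dl=r.inv().apply(np.array(target)-p)/0.025
    y=yaw(r); t=0
    if yawy is not None:
        dy=(yawy-y+mod/2)%mod-mod/2; t=-np.degrees(dy)/8
    print("t %.2f p %s yaw %.3f q6 %.3f F %s w %.4f | units %s turn %.3f"%(s["time_s"],p.round(4),y,s["q"][5],np.round(s["wrist_force"],1),s["grip_width"],dl.round(3),t))
E
python3 - <<'E'
from h import *
d=grab("top"); crop(d,160,90,290,190,2.7,"topc")
s,p,r=tool(); print(yaw(r)); print(r.as_matrix().round(3))
print(onz(d,[[215,195],[312,187],[392,212]],0.09).round(3))
E
```

```text
1.3460016486050612
[[-0.975  0.223 -0.   ]
 [ 0.223  0.975 -0.001]
 [ 0.    -0.001 -1.   ]]
[[ 0.524  0.279  0.09 ]
 [ 0.551 -0.023  0.09 ]
 [ 0.475 -0.27   0.09 ]]
```

View pics/topc.png

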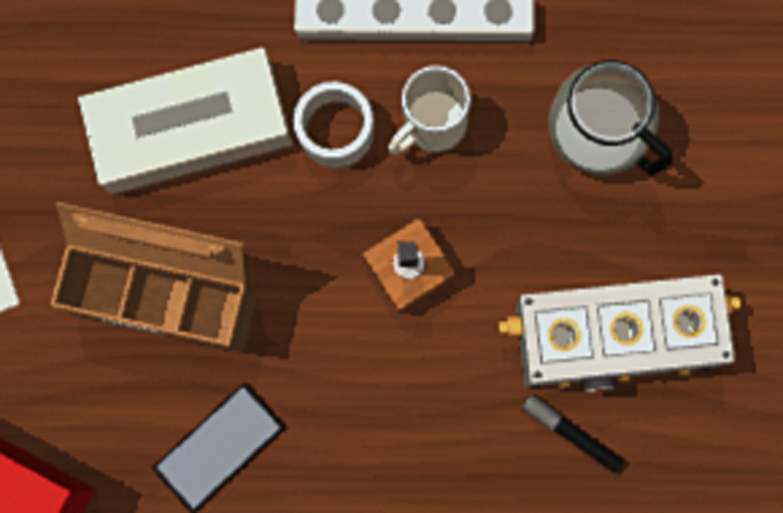

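```bash
python3 - <<'E'
from h import *
go([0.50,-0.02,0.30],1.57)
E
```

```text
t 0.20 p [0.1336 0.5847 0.3032] yaw 1.346 q6 -0.085 F [ 0.9  0.1 -0. ] w 0.0856 | units [-19.677 -20.311   0.151] turn -1.604
```

Call:
arm_command(increments="-1.3 -1.3 0 0; -2.6 -2.6 0 0; -3.9 -3.9 0 0; -5.2 -5.2 0 0; -6.5 -6.5 0 0; -7.8 -7.8 0 0; -9.1 -9.1 0 0; -10.4 -10.4 0 0; -11.7 -11.7 0 -0.4; -13 -13 0 -0.8; -14.3 -14.3 0 -1.2; -15.6 -15.6 0 -1.6")

```text
time_s: 1.4
tool_pos: [0.4275, 0.1157, 0.3038]
tool_rot: [-0.001, 3.141, -0.001]
wrist_force: [0.8, 1.7, -0.3]
grip_width: 0.0855
```

```bash
python3 - <<'E'
from h import *
go([0.50,-0.02,0.30],1.57)
E
```

```text
t 1.40 p [0.4275 0.1157 0.3038] yaw 1.572 q6 -1.422 F [ 0.8  1.7 -0.3] w 0.0855 | units [-2.897 -5.431  0.156] turn 0.011
```

Call:
arm_command(increments="-1 -1.8 0 0; -2 -3.6 0 0; -2.9 -5.4 0 0; -2.9 -5.4 0 0; -2.9 -5.4 0 0")

```text
time_s: 1.9
tool_pos: [0.5002, -0.0205, 0.3034]
tool_rot: [-0.003, -3.141, 0.001]
wrist_force: [-0.2, 0.5, 0.8]
grip_width: 0.0855
```

```bash
python3 - <<'E'
from h import *
go([0.50,-0.02,0.30],1.57)
d=grab("wrist","w1"); print(d["origin"],d["rotation"])
E
```

```text
t 1.90 p [ 0.5002 -0.0205  0.3034] yaw 1.569 q6 -1.712 F [-0.2  0.5  0.8] w 0.0855 | units [0.008 0.021 0.137] turn -0.010
[ 0.42586963 -0.01986642  0.37412354] [2.06830177 2.06231061 0.30145717]
```

View pics/w1.png

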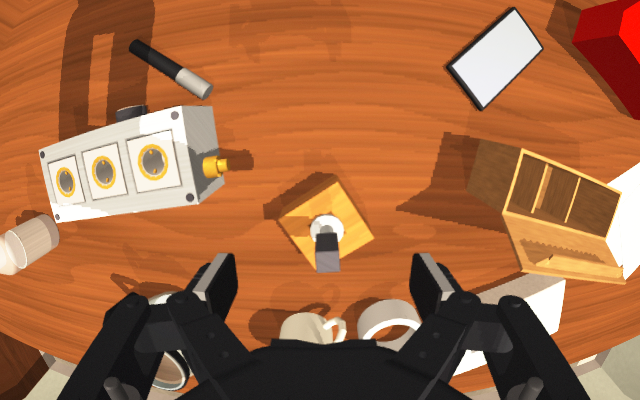

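```bash
python3 - <<'E'
from h import *
d=grab("wrist"); crop(d,30,80,200,150,4,"w1u"); crop(d,260,160,130,120,5,"w1h"); crop(d,440,120,200,170,4,"w1c")
E
```

```text
(no output)
```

View pics/w1u.png

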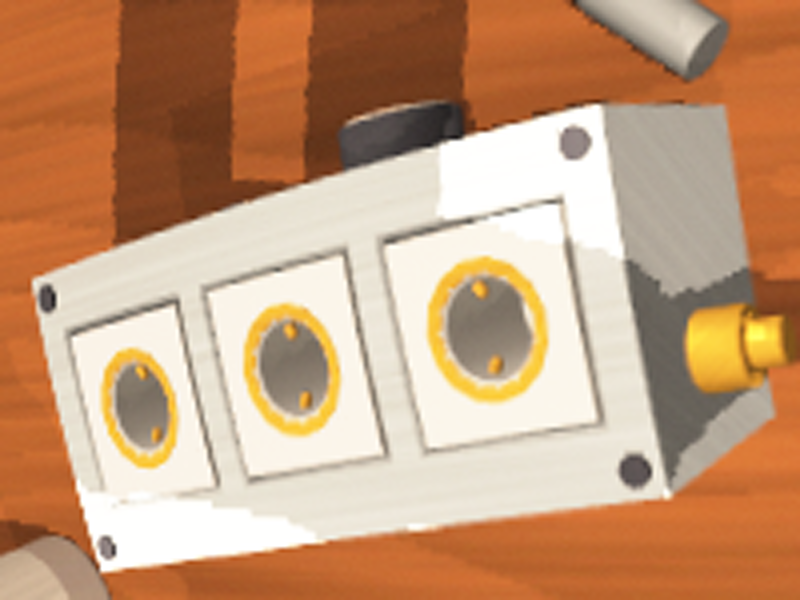

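View pics/w1h.png

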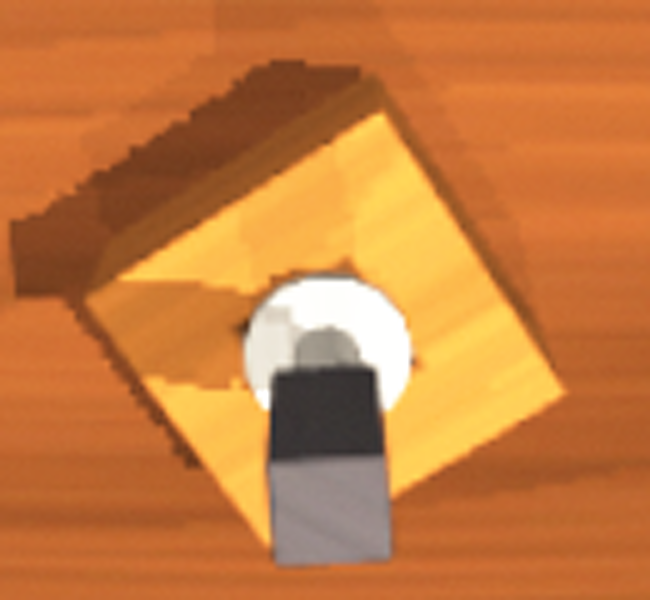

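View pics/w1c.png

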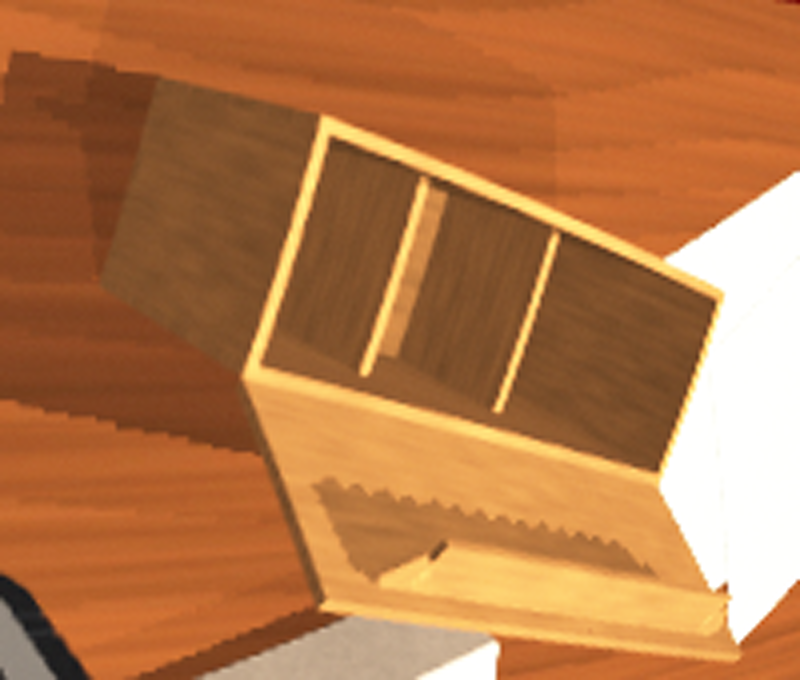

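```bash
cat > m1.py <<'E'
from h import *
d=grab("wrist")
def pts(l,s,o): return np.array(l)/s+np.array(o)-0.5+0.5/s
def rect(P):
    c=P.mean(0); print("c",c.round(4), "sides",np.linalg.norm(np.roll(P,-1,0)-P,axis=1).round(4),"ang",[round(float(np.arctan2(*(b-a)[1::-1])),3) for a,b in zip(P,np.roll(P,-1,0))])
print("unit");rect(onz(d,pts([(35,278),(603,103),(670,497),(103,572)],4,(30,80)),0.09))
print("rims");print(onz(d,pts([(488,329),(292,369),(140,407)],4,(30,80)),0.09).round(4))
print("filtC");rect(onz(d,pts([(381,242),(562,203),(600,420),(425,452)],4,(30,80)),0.09))
print("carton");rect(onz(d,pts([(322,117),(722,295),(660,475),(245,375)],4,(440,120)),0.096))
h=onz(d,pts([(383,110),(567,393),(85,298)],5,(260,160)),0.045);print("holder",h.round(4),(h[1]+h[2])/2,[np.arctan2(*(b-h[0])[1::-1]) for b in h[1:]])
print("head");rect(onz(d,pts([(272,460),(382,458),(390,562),(275,563)],5,(260,160)),0.126))
print("collar",onz(d,pts([(328,355)],5,(260,160)),0.051))
lid=pts([(320,608),(738,658)],4,(440,120))
E
python3 m1.py
```

```text
unit
c [ 0.4757 -0.2662  0.09  ] sides [0.2311 0.1003 0.2316 0.1006] ang [1.686, 0.104, -1.455, -3.043]
rims
[[ 0.4671 -0.1949  0.09  ]
 [ 0.4749 -0.2663  0.09  ]
 [ 0.4836 -0.3377  0.09  ]]
filtC
c [ 0.4674 -0.1955  0.09  ] sides [0.0586 0.0559 0.0577 0.0581] ang [1.667, 0.102, -1.435, -3.023]
carton
c [0.5074 0.282  0.096 ] sides [0.2094 0.0672 0.2092 0.0718] ang [1.353, -0.207, -1.766, 2.938]
holder [[ 0.5005 -0.0037  0.045 ]
 [ 0.5677  0.0402  0.045 ]
 [ 0.5441 -0.0709  0.045 ]] [ 0.55594746 -0.01537749  0.045     ] [np.float64(0.5783681039565725), np.float64(-0.9946866508451971)]
head
c [ 0.5558 -0.0158  0.126 ] sides [0.0195 0.0214 0.021  0.0211] ang [1.59, 0.086, -1.562, -3.127]
collar [[ 0.55545685 -0.01564361  0.051     ]]
```

```bash
python3 - <<'E'
from h import *
print(robot.pinch_z)
go([0.5557,-0.0157,0.1575],1.60)
E
```

```text
0.0539
t 2.05 p [ 0.4997 -0.0181  0.3038] yaw 1.573 q6 -1.711 F [-0.2 -0.1  0.3] w 0.0854 | units [-2.243  0.092  5.851] turn -0.195
```

Call:
arm_command(increments="-1.1 0 0.5 -0.2; -2.2 0.1 1.5 -0.2; -2.2 0.1 3 -0.2; -2.2 0.1 4 -0.2; -2.2 0.1 4 -0.2")

```text
time_s: 2.55
tool_pos: [0.5517, -0.0134, 0.1992]
tool_rot: [0.051, -3.133, -0.001]
wrist_force: [0.1, -0.0, -0.9]
grip_width: 0.0852
```

```bash
python3 - <<'E'
from h import *
for i in range(4):
    go([0.5557,-0.0157,0.1575],1.60); d=grab("wrist"); print(d["origin"])
d=grab("wrist","w2")
E
```

```text
t 2.55 p [ 0.5517 -0.0134  0.1992] yaw 1.603 q6 -1.720 F [ 0.1 -0.  -0.9] w 0.0852 | units [-0.173 -0.098  1.668] turn 0.022
[ 0.47789423 -0.01540409  0.27047642]
t 2.60 p [ 0.553  -0.0138  0.2021] yaw 1.603 q6 -1.720 F [ 0.5 -0.4  0. ] w 0.0855 | units [-0.113 -0.079  1.785] turn 0.020
[ 0.4789628  -0.01574938  0.27307166]
t 2.65 p [ 0.5543 -0.0143  0.2043] yaw 1.602 q6 -1.720 F [0.2 0.1 0.4] w 0.0853 | units [-0.056 -0.058  1.873] turn 0.018
[ 0.47997395 -0.01611282  0.27497974]
t 2.70 p [ 0.5551 -0.0146  0.2057] yaw 1.602 q6 -1.720 F [ 0.  -0.3  0.4] w 0.0849 | units [-0.017 -0.042  1.926] turn 0.015
[ 0.48065265 -0.01643221  0.27613194]
```

View pics/w2.png

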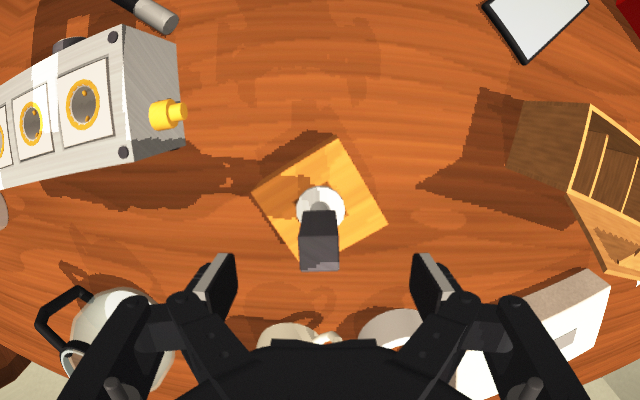

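```bash
python3 - <<'E'
from h import *
for i in range(2):
    go([0.5557,-0.0157,0.1575],1.60); d=grab("wrist")
crop(d,240,130,160,150,5,"w2h")
E
```

```text
t 2.80 p [ 0.5558 -0.0152  0.2065] yaw 1.601 q6 -1.721 F [-0.4  0.6  0.3] w 0.0855 | units [ 0.011 -0.019  1.958] turn 0.010
t 2.85 p [ 0.5557 -0.0153  0.2063] yaw 1.601 q6 -1.721 F [-1.1  0.2  0.2] w 0.0855 | units [ 0.007 -0.012  1.95 ] turn 0.008
```

View pics/w2h.png

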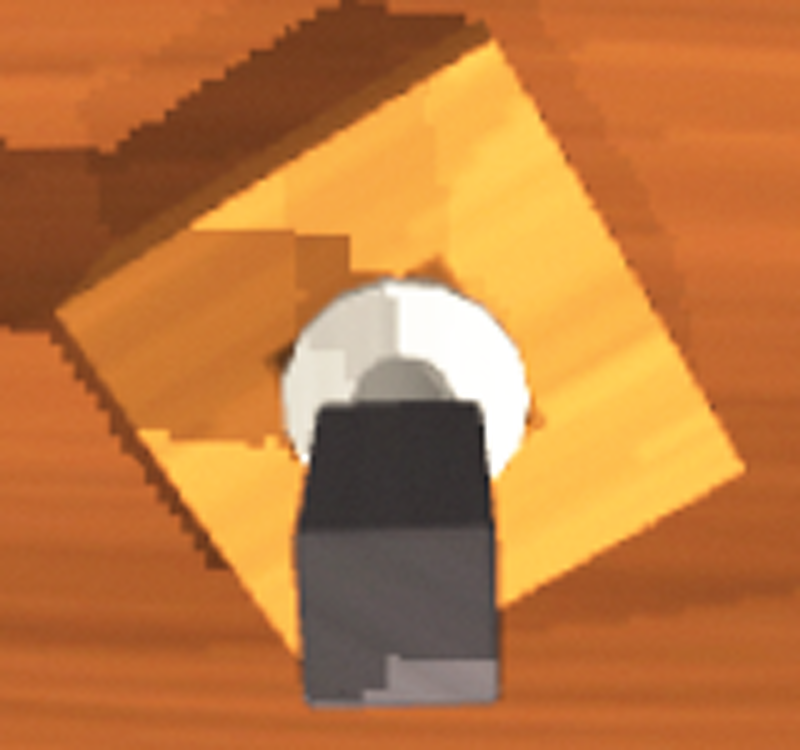

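```bash
cat >> h.py <<'E'
def pts(l,s,o): return np.array(l)/s+np.array(o)-0.5+0.5/s
def rect(P):
    c=P.mean(0); print("c",c.round(4), "sides",np.linalg.norm(np.roll(P,-1,0)-P,axis=1).round(4),"ang",[round(float(np.arctan2(*(b-a)[1::-1])),3) for a,b in zip(P,np.roll(P,-1,0))])
E
python3 - <<'E'
from h import *
d=grab("wrist")
o=(240,130)
rect(onz(d,pts([(300,528),(495,526),(498,703),(308,705)],5,o),0.126))
h=onz(d,pts([(492,38),(745,467),(55,313)],5,o),0.045);print((h[1]+h[2])/2,[np.arctan2(*(b-h[0])[1::-1]) for b in h[1:]])
go([0.5557,-0.0157,0.1575],1.60)
E
```

```text
c [ 0.5554 -0.0169  0.126 ] sides [0.0206 0.0214 0.0211 0.0214] ang [1.612, 0.065, -1.527, -3.1]
[ 0.55592498 -0.01704065  0.045     ] [np.float64(0.58124027204291), np.float64(-0.9855837586656054)]
t 2.95 p [ 0.5554 -0.0155  0.2056] yaw 1.601 q6 -1.721 F [ 0.4  0.2 -0.8] w 0.0853 | units [-0.007 -0.005  1.922] turn 0.005
```

Call:
arm_command(increments="0 -0.04 1 -0.1; 0 -0.04 1.92 -0.1; 0 -0.04 1.92 -0.1; 0 -0.04 1.92 -0.1; 0 -0.04 1.92 -0.1")

```text
time_s: 3.45
tool_pos: [0.5565, -0.0167, 0.1593]
tool_rot: [-0.069, 3.136, -0.002]
wrist_force: [0.3, -0.4, -0.4]
grip_width: 0.0855
```

Call:
arm_command(increments="0 0 0 0; 0 0 0 0; 0 0 0 0; 0 0 0 0; 0 0 0 0; 0 0 0 0", claw=0, grip_force=80)

```text
time_s: 4.05
tool_pos: [0.5566, -0.0167, 0.1596]
tool_rot: [-0.069, 3.136, -0.002]
wrist_force: [-0.9, 1.1, 2.6]
grip_width: 0.0209
```

```bash
python3 - <<'E'
from h import *
go([0.5557,-0.0157,0.1575],1.60)
d=grab("wrist","w3")
E
```

```text
t 4.05 p [ 0.5566 -0.0167  0.1596] yaw 1.615 q6 -1.736 F [-0.9  1.1  2.6] w 0.0209 | units [0.035 0.04  0.083] turn 0.105
```

View pics/w3.png

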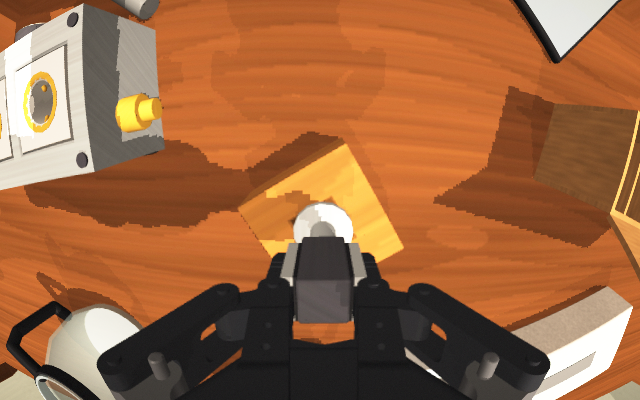

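Call:
arm_command(increments="0 0 -0.5 0; 0 0 -1.5 0; 0 0 -3 0; 0 0 -4.5 0; 0 0 -4.5 0; 0 0 -4.5 0", grip_force=100)

```text
time_s: 4.7
tool_pos: [0.5565, -0.0166, 0.2736]
tool_rot: [-0.069, 3.133, -0.002]
wrist_force: [-0.4, -0.4, -2.7]
grip_width: 0.021
```

```bash
python3 - <<'E'
from h import *
go([0.4673,-0.1948,0.27],1.615)
E
```

```text
t 4.70 p [ 0.5565 -0.0166  0.2736] yaw 1.615 q6 -1.736 F [-0.4 -0.4 -2.7] w 0.0210 | units [ 3.878 -6.964  0.123] turn -0.003
```

Call:
arm_command(increments="0.8 -1.4 0 0; 1.6 -2.8 0 0; 2.4 -4.2 0 0; 3.2 -5.6 0 0; 3.9 -7 0 0; 3.9 -7 0 0; 3.9 -7 0 0; 3.9 -7 0 0")

```text
time_s: 5.5
tool_pos: [0.4665, -0.1948, 0.2719]
tool_rot: [-0.069, 3.135, 0.0]
wrist_force: [-0.2, -0.1, -2.3]
grip_width: 0.0208
```

```bash
python3 - <<'E'
from h import *
go([0.4673,-0.1948,0.27],1.615)
d=grab("wrist","w4"); go([0.4673,-0.1948,0.27],1.615)
t=grab("top","t4"); crop(t,330,160,130,100,6,"t4c")
E
```

```text
t 5.50 p [ 0.4665 -0.1948  0.2719] yaw 1.615 q6 -2.114 F [-0.2 -0.1 -2.3] w 0.0208 | units [-0.03  -0.001  0.075] turn -0.001
t 5.55 p [ 0.4668 -0.1947  0.2722] yaw 1.616 q6 -2.114 F [-0.4  0.1 -2.2] w 0.0208 | units [-0.019 -0.007  0.087] turn 0.005
```

View pics/w4.png

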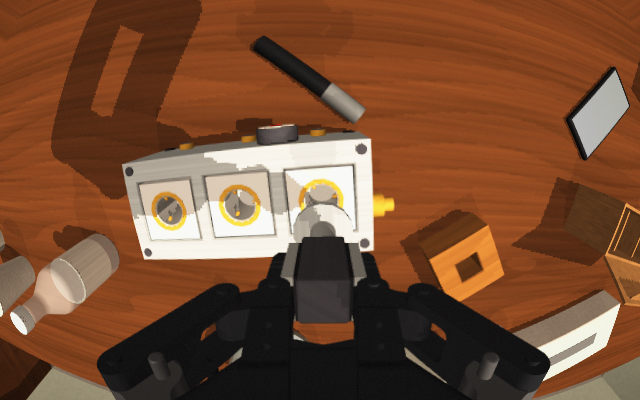

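View pics/t4c.png

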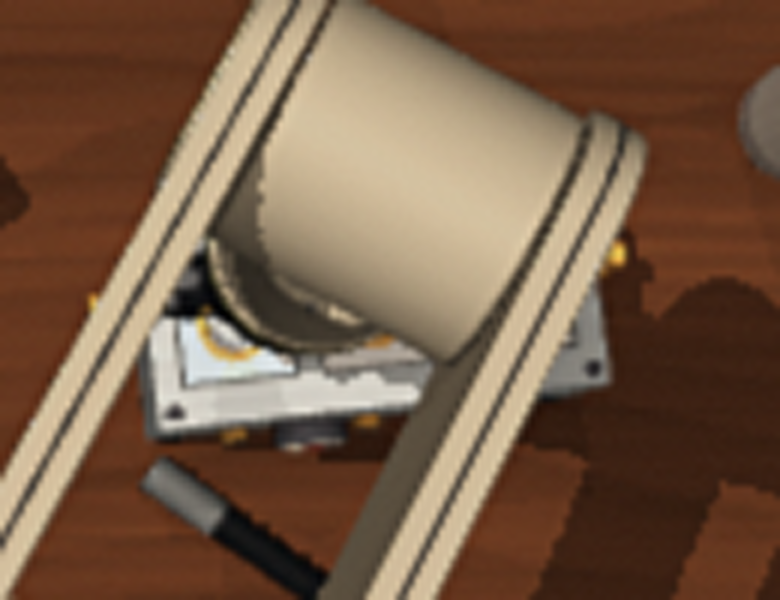

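Wrist view shows the rod hanging over the C bore (~(320,200)); the corners of the deck at (123,165),(370,138),(372,250),(145,258). I'll measure these.

```bash
python3 - <<'E'
from h import *
d=grab("wrist"); crop(d,110,120,280,150,2.8,"w4u"); crop(d,260,130,130,120,6,"w4c")
E
```

```text
(no output)
```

View pics/w4u.png

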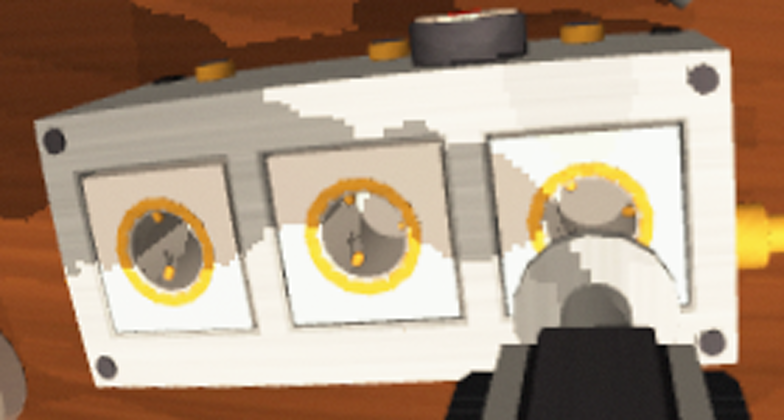

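View pics/w4c.png

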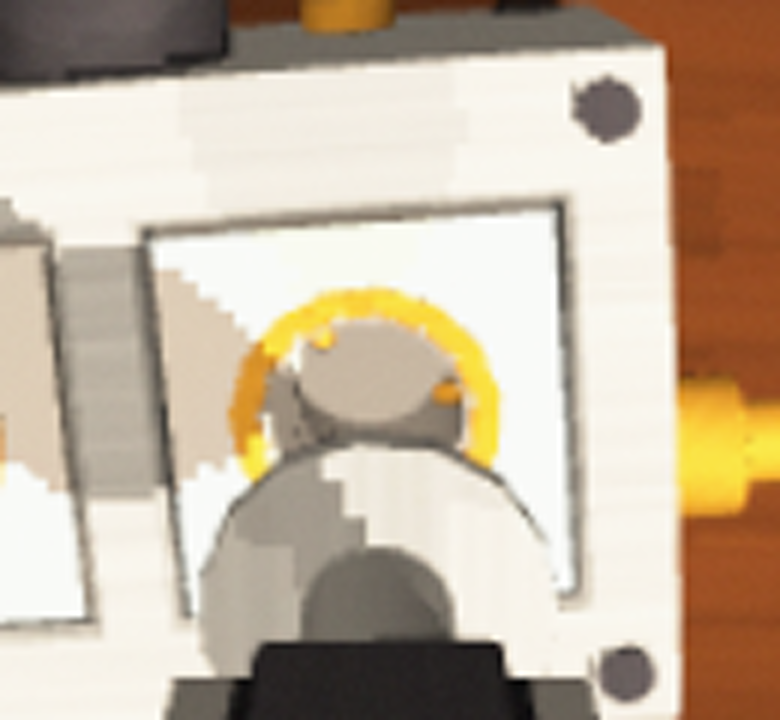

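```bash
python3 - <<'E'
from h import *
d=grab("wrist")
o=(110,120)
rect(onz(d,pts([(37,122),(727,52),(737,362),(97,386)],2.8,o),0.09))
print(onz(d,pts([(363,236),(165,251)],2.8,o),0.09))
rect(onz(d,pts([(150,232),(560,205),(575,600),(188,615)],6,(260,130)),0.09))
go([0.4673,-0.1948,0.27],1.615)
# collar predicted vs seen
s,p,r=tool()
c=p-[0,0,0.0561+0.0585-0.006]; 
a=np.linspace(0,2*np.pi,8,endpoint=False)
q=proj(d,c+0.019*np.c_[np.cos(a),np.sin(a),0*a]); print(((q-np.array((260,130))+.5)*6).round(0).tolist())
E
```

```text
c [ 0.476  -0.2677  0.09  ] sides [0.2306 0.0997 0.2321 0.0996] ang [1.684, 0.12, -1.458, -3.036]
[[ 0.4748636  -0.26743602  0.09      ]
 [ 0.48347376 -0.33890272  0.09      ]]
c [ 0.4675 -0.1961  0.09  ] sides [0.0569 0.0588 0.0571 0.0574] ang [1.682, 0.11, -1.484, -3.034]
t 5.70 p [ 0.4671 -0.1947  0.2728] yaw 1.616 q6 -2.115 F [-0.2 -0.6 -2.3] w 0.0207 | units [-0.007 -0.003  0.112] turn 0.010
[[369.0, 781.0], [497.0, 740.0], [558.0, 627.0], [514.0, 503.0], [385.0, 446.0], [250.0, 492.0], [194.0, 612.0], [245.0, 730.0]]
```

Call:
arm_command(increments="0 -0.04 0.5 0; 0 -0.04 1 0; 0 -0.04 1.5 0; 0 -0.04 1.9 0; 0 -0.04 1.9 0; 0 -0.04 1.9 0; 0 -0.04 1.9 0")

```text
time_s: 6.4
tool_pos: [0.4677, -0.196, 0.2259]
tool_rot: [-0.071, 3.133, -0.002]
wrist_force: [0.1, 0.4, -2.2]
grip_width: 0.021
```

```bash
python3 - <<'E'
from h import *
go([0.4675,-0.1957,0.2176],1.615)
d=grab("wrist","w5");crop(d,260,130,130,120,5,"w5c")
E
```

```text
t 6.40 p [ 0.4677 -0.196   0.2259] yaw 1.616 q6 -2.116 F [ 0.1  0.4 -2.2] w 0.0210 | units [0.012 0.013 0.331] turn 0.008
```

View pics/w5c.png

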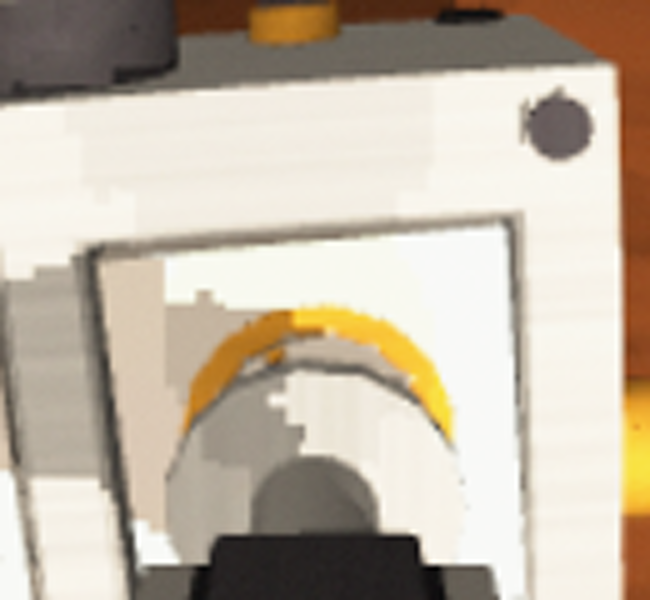

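Call:
arm_command(increments="0 0 0.1 0; 0 0 0.2 0; 0 0 0.3 0; 0 0 0.3 0; 0 0 0.3 0")

```text
time_s: 6.95
tool_pos: [0.468, -0.1961, 0.2187]
tool_rot: [-0.071, 3.132, -0.003]
wrist_force: [-0.8, -0.9, -0.8]
grip_width: 0.0209
```

Call:
arm_command(increments="0 0 0.04 0; 0 0 0.08 0; 0 0 0.12 0; 0 0 0.16 0; 0 0 0.16 0; 0 0 0.16 0")

```text
time_s: 7.55
tool_pos: [0.4687, -0.1964, 0.2175]
tool_rot: [-0.071, 3.13, -0.005]
wrist_force: [-5.9, 4.1, 18.6]
grip_width: 0.0208
```

Call:
arm_command(increments="0.02 0.01 0.05 1; 0.02 0.01 0.07 2; 0.02 0.01 0.10 3; 0.02 0.01 0.12 4; 0.02 0.01 0.15 5; 0.02 0.01 0.17 6; 0.02 0.01 0.17 6; 0.02 0.01 0.17 6")

```text
time_s: 8.35
tool_pos: [0.4689, -0.1963, 0.2146]
tool_rot: [1.208, 2.886, 0.003]
wrist_force: [-0.9, 0.8, 6.3]
grip_width: 0.0206
```

Call:
arm_command(increments="0 0 0.05 1; 0 0 0.08 2; 0 0 0.10 3; 0 0 0.12 4; 0 0 0.14 5; 0 0 0.17 6; 0 0 0.19 7; 0 0 0.21 8; 0 0 0.21 8; 0 0 0.21 8")

```text
time_s: 9.35
tool_pos: [0.4692, -0.1965, 0.2102]
tool_rot: [2.555, 1.809, 0.014]
wrist_force: [-1.7, 2.1, 4.6]
grip_width: 0.0209
```

```bash
python3 - <<'E'
from h import *
go([0.4675,-0.1957,0.2046],1.615); print(robot.sense()["torque"])
d=grab("wrist","w6");crop(d,260,130,130,120,5,"w6c")
E
```

```text
t 9.35 p [ 0.4692 -0.1965  0.2102] yaw -0.338 q6 -0.161 F [-1.7  2.1  4.6] w 0.0209 | units [ 0.006 -0.079  0.222] turn 8.509
[ 0.17595493  0.36955615 -0.09974479]
```

View pics/w6.png

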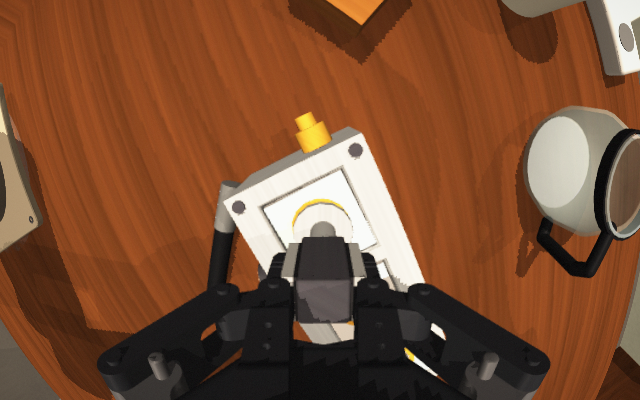

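Call:
arm_command(increments="0 0 0.03 1; 0 0 0.06 2; 0 0 0.08 3; 0 0 0.10 4; 0 0 0.12 5; 0 0 0.15 6; 0 0 0.17 7; 0 0 0.19 8; 0 0 0.22 9; 0 0 0.22 9; 0 0 0.22 9")

```text
time_s: 10.5
tool_pos: [0.4694, -0.1967, 0.2053]
tool_rot: [3.137, -0.037, 0.022]
wrist_force: [-1.9, 0.7, 5.8]
grip_width: 0.0213
```

```bash
python3 - <<'E'
from h import *
go([0.4675,-0.1957,0.2046],1.615); print(robot.sense()["torque"],robot.sense()["tau"])
E
```

```text
t 10.50 p [ 0.4694 -0.1967  0.2053] yaw -1.594 q6 1.095 F [-1.9  0.7  5.8] w 0.0213 | units [-0.075 -0.039  0.026] turn -0.486
[ 0.04431603  0.57022974 -0.07163622] [  0.46211673 -42.71878481 -46.61584496   0.39963042  -1.10756714
   0.15091851]
```

Call:
arm_command(increments="0 0 0.02 0.5; 0 0 0.04 1; 0 0 0.05 1.5; 0 0 0.05 2; 0 0 0.05 2; 0 0 0.05 2")

```text
time_s: 11.1
tool_pos: [0.4695, -0.1969, 0.2048]
tool_rot: [3.103, -0.473, 0.023]
wrist_force: [-2.7, 0.5, 5.5]
grip_width: 0.0211
```

```bash
python3 - <<'E'
from h import *
go([0.4675,-0.1957,0.2046],1.615); print(robot.sense()["torque"],robot.sense()["tau"][5])
d=grab("wrist","w7");crop(d,240,130,160,120,5,"w7c")
E
```

```text
t 11.10 p [ 0.4695 -0.1969  0.2048] yaw -1.873 q6 1.373 F [-2.7  0.5  5.5] w 0.0211 | units [-0.089 -0.021  0.005] turn -2.483
[ 0.24760214  0.69573157 -0.11338403] 0.03900989075191319
```

View pics/w7c.png

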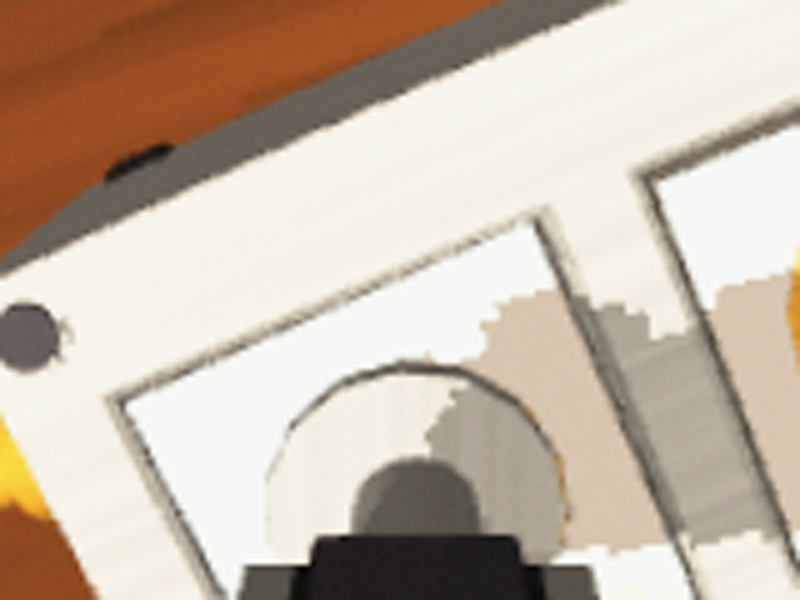

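Call:
arm_command(increments="0 0 0.02 1; 0 0 0.03 2; 0 0 0.03 3; 0 0 0.03 3; 0 0 0.03 3")

```text
time_s: 11.65
tool_pos: [0.4696, -0.197, 0.2047]
tool_rot: [-2.939, 1.108, -0.024]
wrist_force: [-1.8, 0.8, 6.5]
grip_width: 0.0209
```

```bash
python3 - <<'E'
from h import *
go([0.4675,-0.1957,0.2046],1.615); print(robot.sense()["torque"],robot.sense()["tau"][5])
d=grab("wrist","w8");crop(d,240,130,160,120,5,"w8c")
E
```

```text
t 11.65 p [ 0.4696 -0.197   0.2047] yaw -2.292 q6 1.792 F [-1.8  0.8  6.5] w 0.0209 | units [-0.098  0.016  0.004] turn -5.479
[ 0.27282779  0.72193287 -0.08690199] 0.15563837718218565
```

View pics/w8c.png

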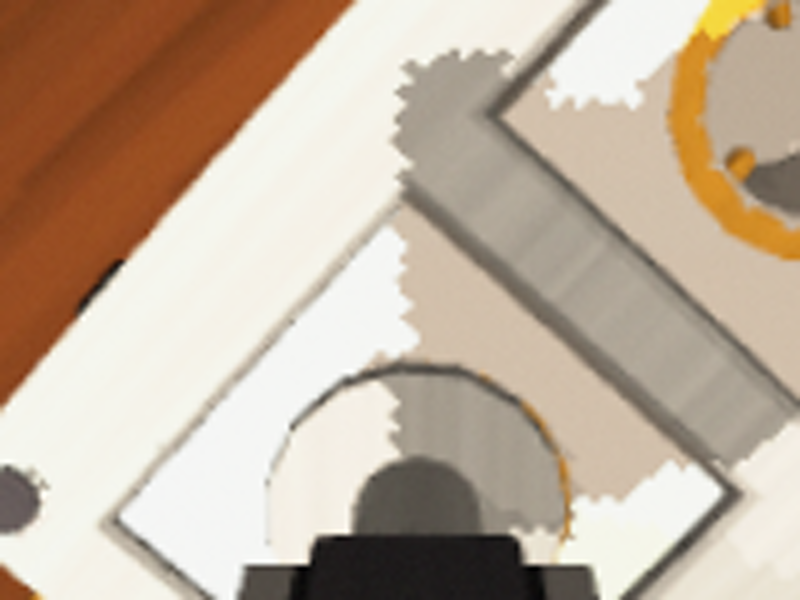

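Call:
arm_command(increments="0 0 0.02 1; 0 0 0.02 2; 0 0 0.02 2; 0 0 0.02 2")

```text
time_s: 12.1
tool_pos: [0.4689, -0.1969, 0.2046]
tool_rot: [-2.756, 1.505, -0.021]
wrist_force: [-5.5, 2.2, 8.9]
grip_width: 0.0207
```

```bash
python3 - <<'E'
from h import *
go([0.4675,-0.1957,0.2046],1.615); print(robot.sense()["torque"],robot.sense()["tau"][5])
d=grab("wrist","w9");crop(d,240,130,160,120,5,"w9c")
E
```

```text
t 12.10 p [ 0.4689 -0.1969  0.2046] yaw -2.570 q6 2.071 F [-5.5  2.2  8.9] w 0.0207 | units [-0.071  0.023 -0.001] turn -7.475
[ 0.48200943  1.68962554 -0.08336936] 0.10475322604179382
```

View pics/w9c.png

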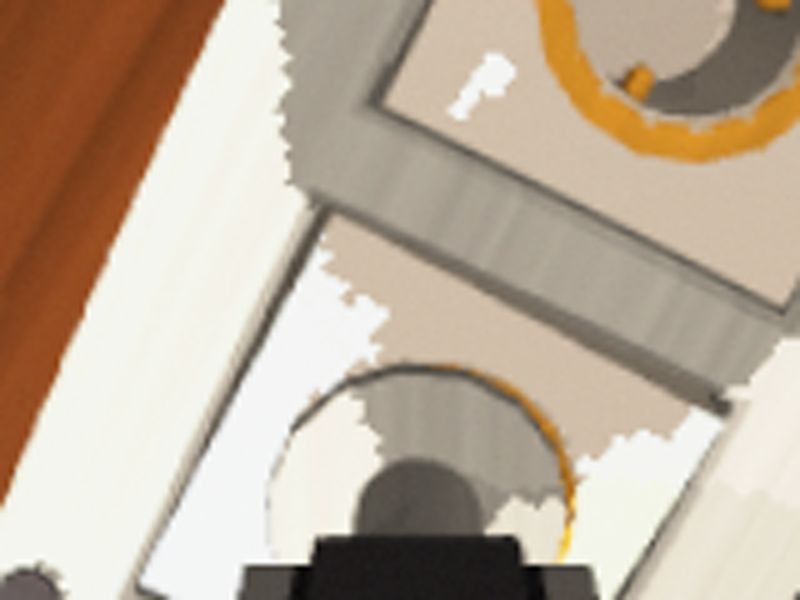

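Call:
arm_command(increments="0 0 -0.2 0; 0 0 -0.4 0; 0 0 -0.6 0; 0 0 -0.8 0; 0 0 -0.8 0; 0 0 -0.8 0", grip_force=110)

```text
time_s: 12.75
tool_pos: [0.4685, -0.1969, 0.2249]
tool_rot: [-2.756, 1.504, -0.02]
wrist_force: [-6.1, 0.9, -0.0]
grip_width: 0.0209
```

```bash
python3 - <<'E'
from h import *
go([0.4675,-0.1957,0.2046],1.615); print(robot.sense()["torque"],robot.sense()["tau"][5])
d=grab("wrist","w10");crop(d,240,130,160,120,5,"w10c")
E
```

```text
t 12.75 p [ 0.4685 -0.1969  0.2249] yaw -2.570 q6 2.070 F [-6.1  0.9 -0. ] w 0.0209 | units [-0.07   0.013  0.813] turn -7.472
[0.04933619 1.37891733 0.12209023] 0.14752705581486225
```

View pics/w10c.png

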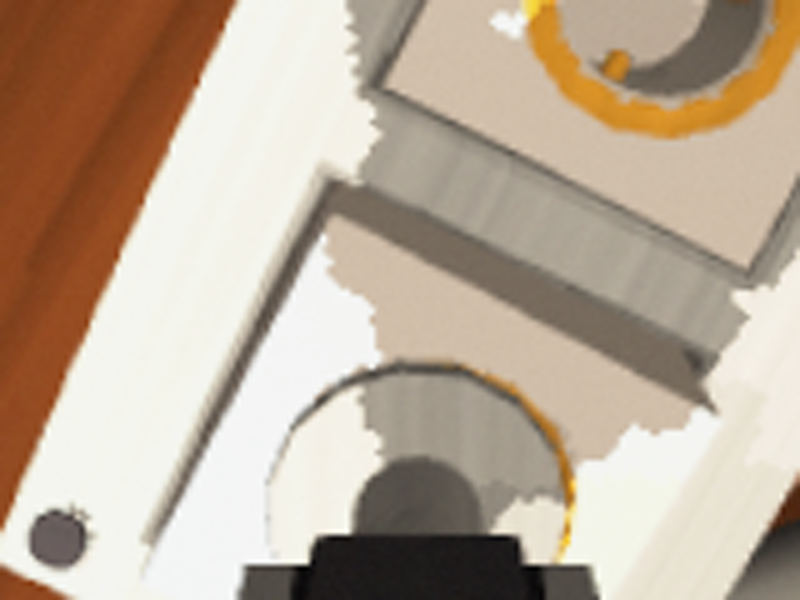

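Call:
arm_command(increments="-0.03 0.05 -0.2 0; -0.03 0.05 -0.6 0; -0.03 0.05 -1 0; -0.03 0.05 -1.4 0; -0.03 0.05 -1.8 0; -0.03 0.05 -2.2 0; -0.03 0.05 -2.6 0; -0.03 0.05 -3 0; -0.03 0.05 -3.4 0; -0.03 0.05 -3.4 0; -0.03 0.05 -3.4 0")

```text
time_s: 13.9
tool_pos: [0.4661, -0.1966, 0.31]
tool_rot: [-2.756, 1.504, -0.021]
wrist_force: [0.2, 0.2, -3.6]
grip_width: 0.0206
```

```bash
python3 - <<'E'
from h import *
go([0.4675,-0.1957,0.2046],1.615); print(robot.sense()["torque"],robot.sense()["tau"][5])
d=grab("scene","s10");crop(d,150,100,350,220,2.2,"s10c")
E
```

```text
t 13.90 p [ 0.4661 -0.1966  0.31  ] yaw -2.570 q6 2.069 F [ 0.2  0.2 -3.6] w 0.0206 | units [-0.046 -0.034  4.217] turn -7.473
[ 0.00274089 -0.00949287  0.00733054] 4.791385208591237e-05
```

View pics/s10c.png

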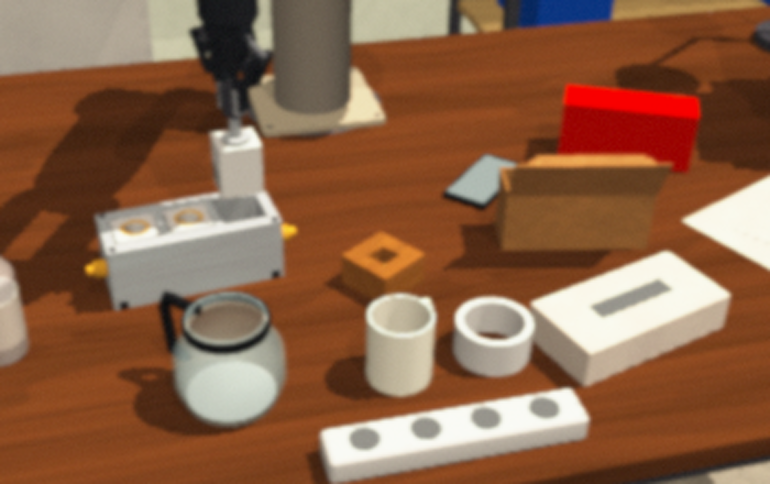

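```bash
python3 - <<'E'
from h import *
from types import SimpleNamespace
d=dict(name="wrist",vertical_fov=65.70646984690485,cx=323.1032335521015,cy=202.13923593799768,origin=np.array([ 0.42586963,-0.01986642,0.37412354]),rotation=np.array([2.06830177,2.06231061,0.30145717]))
c=np.array([0.5074,0.282,0]);a=1.366
Y=np.array([np.cos(a),np.sin(a),0]);X=np.array([Y[1],-Y[0],0]);Z=np.array([0,0,1.])
print("seen",pts([(320,608),(738,658)],4,(440,120)))
for th in np.arange(1.4,2.4,0.1):
    P=[c+X*0.0365+Z*.096+s*Y*0.1055+0.073*(-np.cos(th)*X+np.sin(th)*Z) for s in(-1,1)]
    print(round(th,2),proj(d,P).round(1).tolist(), P[0].round(3))
go(c+0.069*Y+[0,0,0.31],1.366-4.249+np.pi/2,2*np.pi)
E
```

```text
seen [[519.625 271.625]
 [624.125 284.125]]
1.4 [[545.5, 225.8], [644.0, 251.1]] [0.51  0.174 0.168]
1.5 [[543.3, 233.8], [642.3, 256.7]] [0.517 0.172 0.169]
1.6 [[540.4, 241.4], [640.2, 262.0]] [0.524 0.171 0.169]
1.7 [[537.1, 248.7], [637.7, 267.0]] [0.531 0.169 0.168]
1.8 [[533.3, 255.3], [634.7, 271.7]] [0.538 0.168 0.167]
1.9 [[529.2, 261.3], [631.5, 275.9]] [0.545 0.166 0.165]
2.0 [[524.9, 266.6], [628.0, 279.7]] [0.551 0.165 0.162]
2.1 [[520.4, 271.0], [624.3, 282.9]] [0.558 0.164 0.159]
2.2 [[515.8, 274.7], [620.5, 285.7]] [0.564 0.163 0.155]
2.3 [[511.2, 277.6], [616.5, 287.8]] [0.569 0.161 0.15 ]
t 13.95 p [ 0.4659 -0.1965  0.3094] yaw -2.570 q6 2.069 F [ 1.1 -0.4 -3.9] w 0.0210 | units [-17.167 -13.683  -0.101] turn -9.009
```

Call:
arm_command(increments="-0.5 -0.4 -0.5 -0.2; -1.8 -1.5 -1.2 -0.8; -3.3 -2.6 -1.8 -1.5; -4.8 -3.8 -2 -2.3; -6.3 -5 -2 -3; -7.8 -6.2 -2 -3.8; -9.3 -7.4 -2 -4.6; -10.8 -8.6 -2 -5.4; -12.3 -9.8 -2 -6.2; -13.8 -11 -2 -7; -15 -12 -2 -8; -15.6 -12.4 -2 -8.6")

```text
time_s: 15.15
tool_pos: [0.5139, 0.3036, 0.3572]
tool_rot: [3.119, 0.33, 0.015]
wrist_force: [0.1, 0.3, -3.8]
grip_width: 0.0207
```

```bash
cat > c.py <<'E'
from h import *
c=np.array([0.5074,0.282,0]);a=1.366
Y=np.array([np.cos(a),np.sin(a),0]);X=np.array([Y[1],-Y[0],0]);Z=np.array([0,0,1.])
E
python3 - <<'E'
from c import *
go(c+0.069*Y+[0,0,0.36],1.366-4.249+np.pi/2,2*np.pi)
E
```

```text
t 15.15 p [0.5139 0.3036 0.3572] yaw -1.360 q6 1.811 F [ 0.1  0.3 -3.8] w 0.0207 | units [ 0.681 -1.733 -0.118] turn -0.340
```

Call:
arm_command(increments="0.3 -0.8 0 -0.3; 0.7 -1.7 0 -0.3; 0.7 -1.7 0 -0.3; 0.7 -1.7 0 -0.3; 0.7 -1.7 0 -0.3")

```text
time_s: 15.65
tool_pos: [0.5218, 0.3486, 0.357]
tool_rot: [3.111, 0.396, 0.014]
wrist_force: [0.4, 0.3, -3.3]
grip_width: 0.0209
```

```bash
python3 - <<'E'
from c import *
go(c+0.069*Y+[0,0,0.36],1.366-4.249+np.pi/2,2*np.pi)
d=grab("wrist","w11"); t=grab("top","t11"); go(c+0.069*Y+[0,0,0.36],1.366-4.249+np.pi/2,2*np.pi)
E
```

```text
t 15.65 p [0.5218 0.3486 0.357 ] yaw -1.318 q6 1.828 F [ 0.4  0.3 -3.3] w 0.0209 | units [-0.002 -0.041 -0.119] turn -0.039
t 15.75 p [0.522  0.3482 0.3573] yaw -1.318 q6 1.829 F [-0.6  0.8 -3.8] w 0.0208 | units [-0.008 -0.057 -0.11 ] turn -0.045
```

View pics/w11.png

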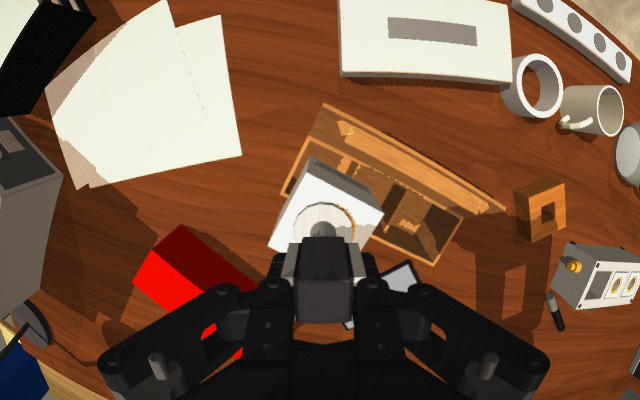

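View pics/t11.png

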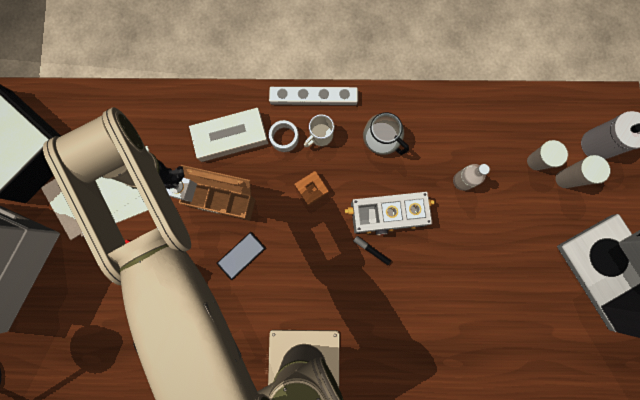

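```bash
python3 - <<'E'
from h import *
d=grab("wrist"); crop(d,260,90,260,190,3,"w11c")
E
```

```text
(no output)
```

View pics/w11c.png

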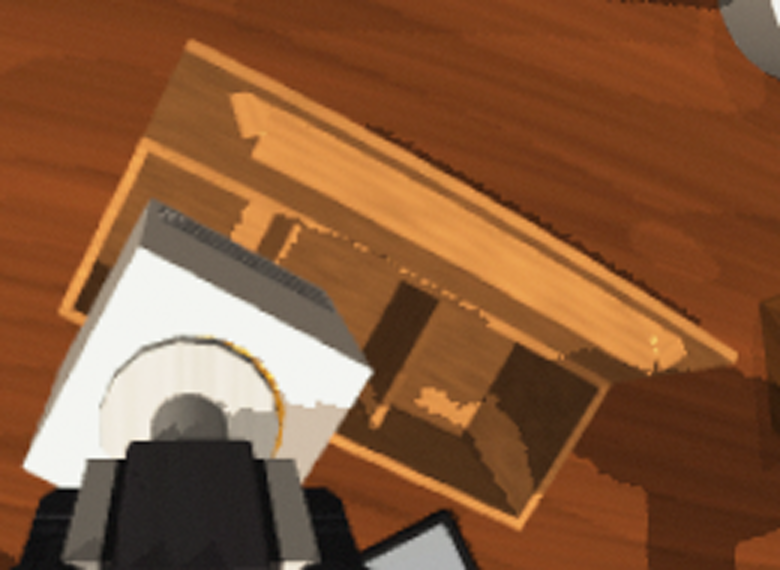

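```bash
python3 - <<'E'
from c import *
d=grab("wrist"); o=(260,90)
rect(onz(d,pts([(145,138),(62,312),(520,530),(608,383)],3,o),0.096))
h=onz(d,pts([(138,246),(372,372),(25,467)],3,o),0.2425);print((h[1]+h[2])/2,[(np.arctan2(*(b-h[0])[1::-1]),np.linalg.norm(b-h[0])) for b in h[1:]])
go(c+0.069*Y+[0,0,0.36],1.366-4.249+np.pi/2,2*np.pi)
E
```

```text
c [0.5081 0.2803 0.096 ] sides [0.0715 0.2101 0.0724 0.2088] ang [2.935, -1.789, -0.188, 1.357]
[0.52110274 0.3468643  0.2425    ] [(np.float64(-1.8210903717166214), np.float64(0.05650790907383733)), (np.float64(2.9083000836271404), np.float64(0.05560328634480807))]
t 15.85 p [0.5222 0.3482 0.3574] yaw -1.319 q6 1.829 F [ 0.4 -0.  -3.8] w 0.0210 | units [-0.014 -0.06  -0.106] turn -0.046
```

Call:
arm_command(increments="0.05 -0.03 0.4 -0.25; 0.05 -0.03 1.2 -0.25; 0.05 -0.03 2 -0.25; 0.05 -0.03 2.8 -0.25; 0.05 -0.03 3.4 -0.25; 0.05 -0.03 4 -0.25; 0.05 -0.03 4.6 -0.25; 0.05 -0.03 5.2 -0.25; 0.05 -0.03 5.7 -0.25; 0.05 -0.03 6.2 -0.25; 0.05 -0.03 6.2 -0.25; 0.05 -0.03 6.2 -0.25")

```text
time_s: 17.05
tool_pos: [0.5248, 0.3486, 0.2022]
tool_rot: [3.104, 0.449, 0.015]
wrist_force: [-0.8, -1.3, -3.7]
grip_width: 0.0208
```

```bash
python3 - <<'E'
from c import *
go(c+0.069*Y+[0,0,0.1886],1.366-4.249+np.pi/2,2*np.pi)
d=grab("wrist","w12"); 
E
```

```text
t 17.05 p [0.5248 0.3486 0.2022] yaw -1.284 q6 1.795 F [-0.8 -1.3 -3.7] w 0.0208 | units [-0.122 -0.077  0.544] turn 0.204
```

View pics/w12.png

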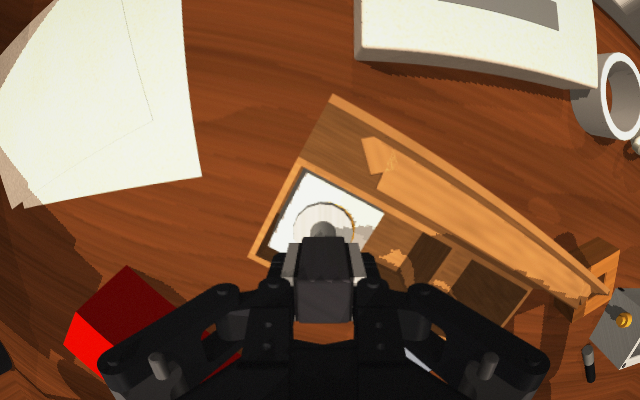

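Call:
arm_command(increments="-0.1 -0.05 0.2 0; -0.1 -0.05 0.4 0; -0.1 -0.05 0.5 0; -0.1 -0.05 0.55 0; -0.1 -0.05 0.6 0; -0.1 -0.05 0.6 0")

```text
time_s: 17.7
tool_pos: [0.5227, 0.3494, 0.1888]
tool_rot: [3.105, 0.449, 0.017]
wrist_force: [-1.3, -1.2, 3.2]
grip_width: 0.0211
```

```bash
python3 - <<'E'
from c import *
go(c+0.069*Y+[0,0,0.1886],1.366-4.249+np.pi/2,2*np.pi)
d=grab("wrist","w13"); crop(d,220,90,200,170,4,"w13c")
E
```

```text
t 17.70 p [0.5227 0.3494 0.1888] yaw -1.284 q6 1.797 F [-1.3 -1.2  3.2] w 0.0211 | units [-0.048 -0.022  0.008] turn 0.204
```

View pics/w13c.png

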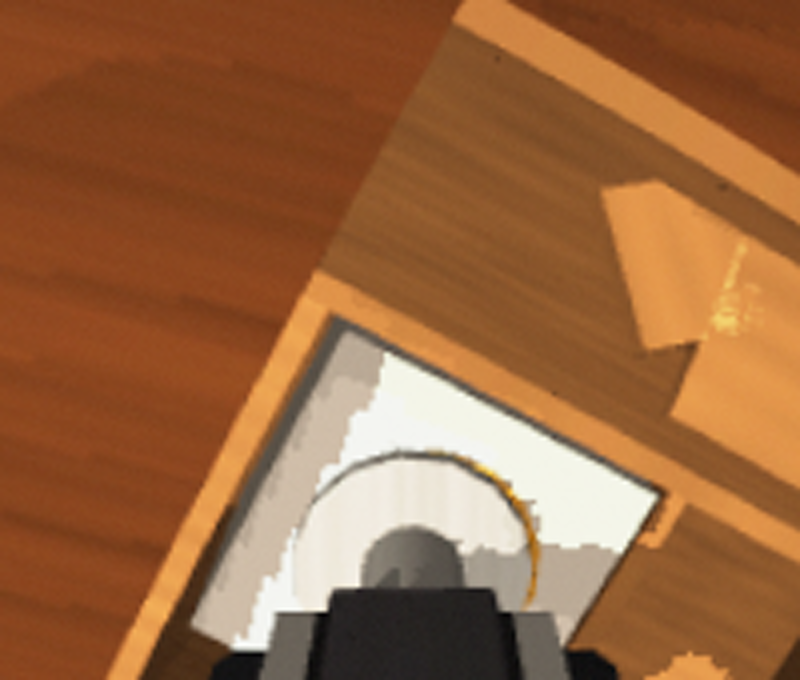

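Call:
arm_command(increments="0 0 0 -1; 0 0 0 -2; 0 0 0 -3; 0 0 -0.02 -4; 0 0 -0.04 -5; 0 0 -0.07 -6; 0 0 -0.09 -7; 0 0 -0.11 -8; 0 0 -0.14 -9; 0 0 -0.16 -10; 0 0 -0.16 -10; 0 0 -0.16 -10")

```text
time_s: 18.95
tool_pos: [0.5226, 0.3493, 0.1925]
tool_rot: [2.091, 2.33, 0.008]
wrist_force: [-0.8, 0.5, -3.3]
grip_width: 0.0208
```

```bash
python3 - <<'E'
from c import *
go(c+0.069*Y+[0,0,0.1886],1.366-4.249+np.pi/2,2*np.pi); print(robot.sense()["torque"])
d=grab("wrist","w14"); crop(d,220,90,200,170,4,"w14c")
E
```

```text
t 18.95 p [0.5226 0.3493 0.1925] yaw 0.108 q6 0.405 F [-0.8  0.5 -3.3] w 0.0208 | units [ 0.014 -0.048  0.154] turn 10.174
[-0.05208228 -0.02278859  0.01158573]
```

View pics/w14c.png

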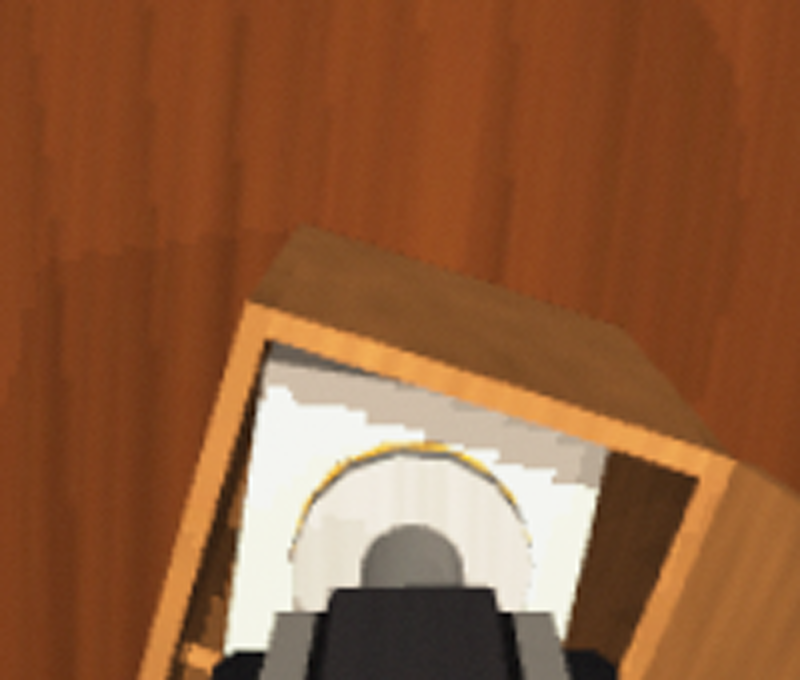

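Call:
arm_command(increments="0 0 0.04 -1; 0 0 0.04 -2; 0 0 0.02 -3; 0 0 0 -4; 0 0 -0.02 -5; 0 0 -0.04 -6; 0 0 -0.07 -7; 0 0 -0.09 -8; 0 0 -0.11 -9; 0 0 -0.14 -10; 0 0 -0.14 -10; 0 0 -0.14 -10")

```text
time_s: 20.2
tool_pos: [0.5229, 0.3496, 0.1966]
tool_rot: [0.112, 3.127, -0.003]
wrist_force: [0.6, -0.1, 1.2]
grip_width: 0.0204
```

```bash
python3 - <<'E'
from c import *
go(c+0.069*Y+[0,0,0.1886],1.366-4.249+np.pi/2,2*np.pi); print(robot.sense()["torque"])
d=grab("wrist","w15"); crop(d,220,90,200,170,4,"w15c")
E
```

```text
t 20.20 p [0.5229 0.3496 0.1966] yaw 1.499 q6 -0.985 F [ 0.6 -0.1  1.2] w 0.0204 | units [ 0.061 -0.005  0.317] turn 20.134
[ 0.0121751   0.00651179 -0.00085257]
```

View pics/w15c.png

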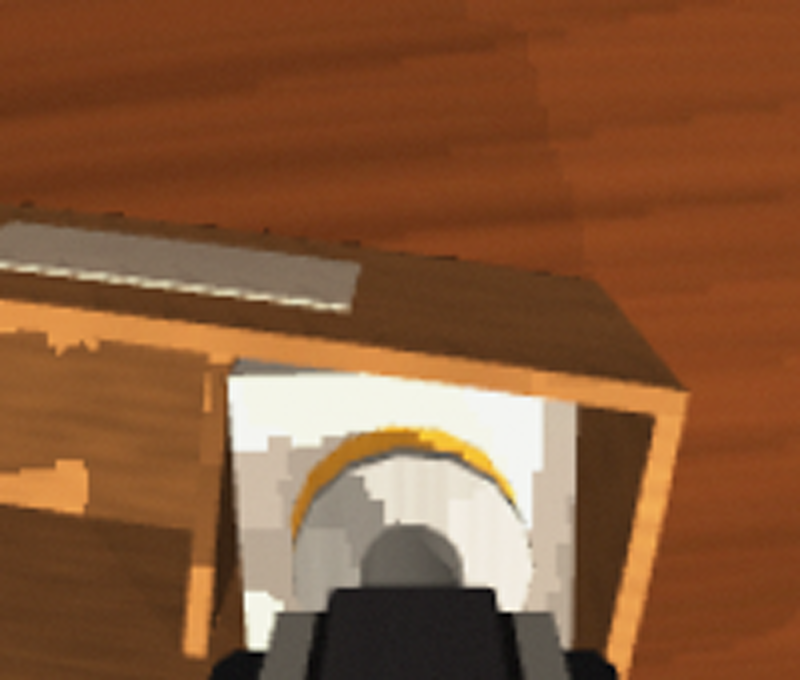

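Call:
arm_command(increments="0 0 -0.03 -1; 0 0 -0.06 -2; 0 0 -0.08 -3; 0 0 -0.10 -4; 0 0 -0.12 -5; 0 0 -0.15 -6; 0 0 -0.17 -7; 0 0 -0.19 -8; 0 0 -0.22 -9; 0 0 -0.24 -10; 0 0 -0.24 -10; 0 0 -0.24 -10")

```text
time_s: 21.45
tool_pos: [0.5228, 0.3496, 0.2024]
tool_rot: [-1.92, 2.476, -0.015]
wrist_force: [-0.2, 0.2, -1.5]
grip_width: 0.0206
```

```bash
python3 - <<'E'
from c import *
go(c+0.069*Y+[0,0,0.1886],1.366-4.249+np.pi/2,2*np.pi); print(robot.sense()["torque"])
E
```

```text
t 21.45 p [0.5228 0.3496 0.2024] yaw 2.890 q6 -2.376 F [-0.2  0.2 -1.5] w 0.0206 | units [0.015 0.058 0.551] turn -14.906
[-0.04299567  0.06925624  0.01543837]
```

Call:
arm_command(increments="0 0 -0.1 0; 0 0 -0.2 0; 0 0 -0.2 0; 0 0 -0.2 0")

```text
time_s: 21.85
tool_pos: [0.5227, 0.3496, 0.2075]
tool_rot: [-1.919, 2.477, -0.015]
wrist_force: [0.5, -0.1, -1.5]
grip_width: 0.021
```

```bash
python3 - <<'E'
from c import *
go(c+0.069*Y+[0,0,0.1886],1.366-4.249+np.pi/2,2*np.pi); print(robot.sense()["torque"])
d=grab("wrist","w16"); crop(d,220,90,200,170,4,"w16c")
E
```

```text
t 21.85 p [0.5227 0.3496 0.2075] yaw 2.889 q6 -2.375 F [ 0.5 -0.1 -1.5] w 0.0210 | units [0.017 0.059 0.757] turn -14.912
[ 0.03485787 -0.02435011  0.05637147]
```

View pics/w16c.png

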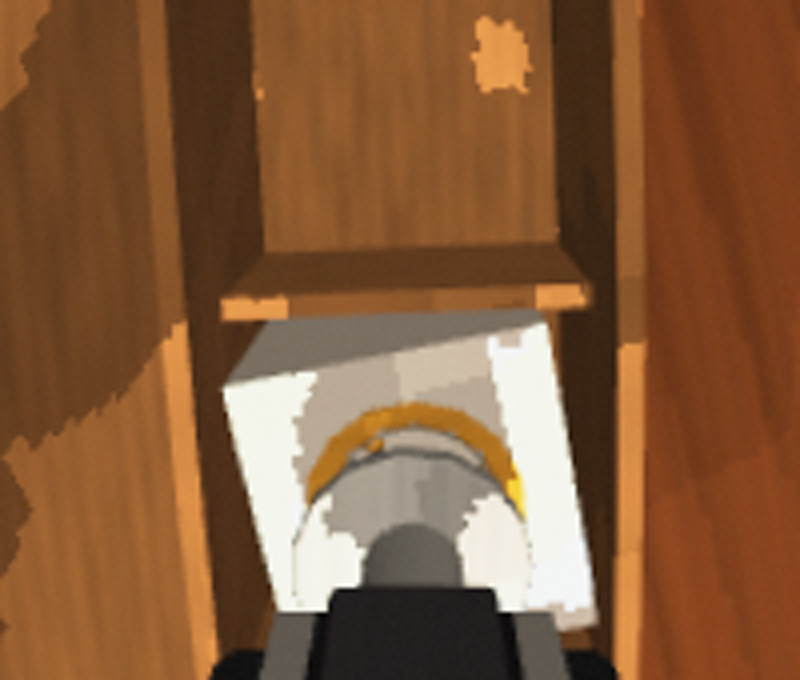

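Call:
arm_command(increments="0 0 -0.3 0; 0 0 -0.7 0; 0 0 -1.2 0; 0 0 -1.2 0; 0 0 -1.2 0")

```text
time_s: 22.4
tool_pos: [0.5228, 0.35, 0.2386]
tool_rot: [-1.918, 2.475, -0.016]
wrist_force: [0.2, -0.5, -1.7]
grip_width: 0.0207
```

```bash
python3 - <<'E'
from c import *
go(c+0.069*Y+[0,0,0.1886],1.366-4.249+np.pi/2,2*np.pi); print(robot.sense()["torque"])
d=grab("wrist","w17"); crop(d,220,90,200,170,4,"w17c")
E
```

```text
t 22.40 p [0.5228 0.35   0.2386] yaw 2.889 q6 -2.375 F [ 0.2 -0.5 -1.7] w 0.0207 | units [0.033 0.076 1.999] turn -14.911
[0.03716857 0.10554641 0.02860271]
```

View pics/w17c.png

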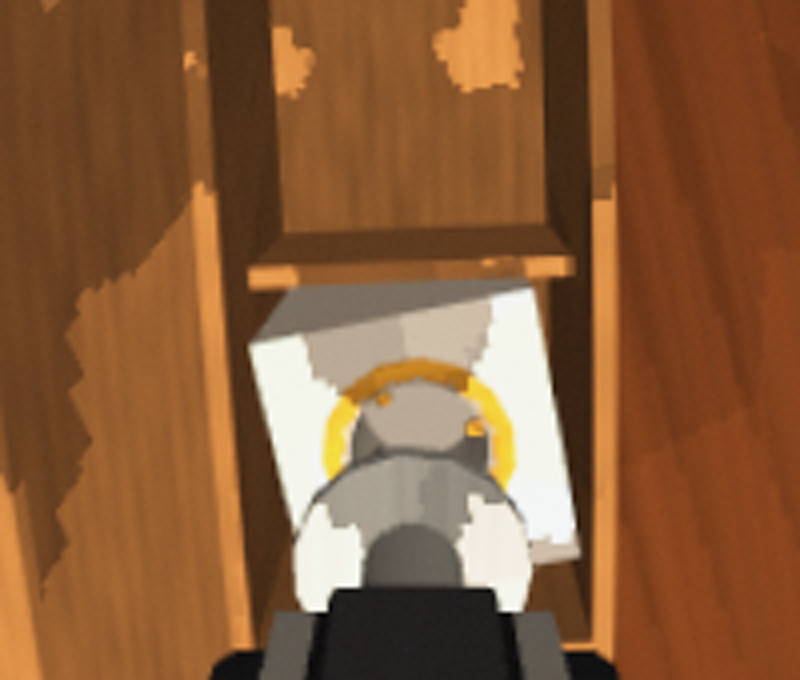

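```bash
python3 - <<'E'
from c import *
d=grab("wrist"); o=(220,90)
for z in (0.07,0.074,0.08,0.09):
  h=onz(d,pts([(250,343),(535,288),(578,545)],4,o),z);m=(h[0]+h[2])/2
  print(z,m,np.linalg.norm(np.diff(h,axis=0),axis=1), X@(m-c),Y@(m-c),np.arctan2(*(h[1]-h[0])[1::-1]))
rect(onz(d,pts([(248,268),(575,258)],4,o),0.064))
E
```

```text
0.07 [0.52201677 0.34771892 0.07      ] [0.05707574 0.05444997] 0.0009462059408243448 0.06731813247233531 3.0833046687392964
0.074 [0.5216825  0.34657163 0.074     ] [0.05611753 0.05353585] 0.0008522431219221719 0.06612683561473186 3.083304668739296
0.08 [0.52118109 0.34485069 0.08      ] [0.05468022 0.05216466] 0.0007112988935687408 0.0643398903283267 3.083304668739296
0.09 [0.52034542 0.34198246 0.09      ] [0.05228471 0.04987935] 0.00047639184631324415 0.06136164818431809 3.0833046687392955
c [0.5143 0.3121 0.064 ] sides [0.0653 0.0653] ang [2.921, -0.221]
```

```bash
python3 - <<'E'
from c import *
s,p,r=tool(); print(r.as_matrix()[:,2])
go([0.4746,-0.2671,0.31],0.5,2*np.pi)
E
```

```text
[ 0.01203135 -0.00281137 -0.99992367]
t 22.50 p [0.5222 0.3496 0.2371] yaw 2.889 q6 -2.375 F [ 0.3  0.2 -1.8] w 0.0210 | units [24.362 -4.355 -2.869] turn 17.111
```

Call:
arm_command(increments="0 0 -1.2 0.5; 0.6 -0.1 -2.4 1; 2.4 -0.4 -2.9 2; 4.2 -0.75 -2.9 3; 6 -1.1 -2.9 4; 7.8 -1.4 -2.9 5; 9.6 -1.7 -2.9 6; 11.4 -2 -2.9 7; 13.2 -2.35 -2.9 8; 15 -2.7 -2.9 9; 16.8 -3 -2.9 10; 18.6 -3.3 -2.9 11")

```text
time_s: 23.7
tool_pos: [0.4843, -0.1228, 0.3101]
tool_rot: [0.349, 3.11, -0.002]
wrist_force: [1.1, 0.3, -2.6]
grip_width: 0.0209
```

```bash
python3 - <<'E'
from c import *
go([0.4746,-0.2671,0.31],0.5,2*np.pi)
E
```

```text
t 23.70 p [ 0.4843 -0.1228  0.3101] yaw 1.347 q6 -1.699 F [ 1.1  0.3 -2.6] w 0.0209 | units [-0.901 -5.716  0.013] turn 6.069
```

Call:
arm_command(increments="-0.2 -1.4 0 1; -0.4 -2.8 0.2 2; -0.6 -4.2 0.5 3; -0.9 -5.7 0.8 4; -0.9 -5.7 1 5; -0.9 -5.7 1 6.1; -0.9 -5.7 1 6.1; -0.9 -5.7 1 6.1; -0.9 -5.7 1 6.1")

```text
time_s: 24.6
tool_pos: [0.475, -0.2665, 0.2854]
tool_rot: [1.597, 2.692, 0.006]
wrist_force: [0.3, -0.2, -1.5]
grip_width: 0.0209
```

```bash
python3 - <<'E'
from c import *
go([0.4746,-0.2671,0.245],0.5,2*np.pi)
d=grab("wrist","w18"); crop(d,190,90,260,180,3,"w18c")
E
```

```text
t 24.60 p [ 0.475  -0.2665  0.2854] yaw 0.500 q6 -1.108 F [ 0.3 -0.2 -1.5] w 0.0209 | units [ 0.    -0.04   1.615] turn -0.001
```

View pics/w18c.png

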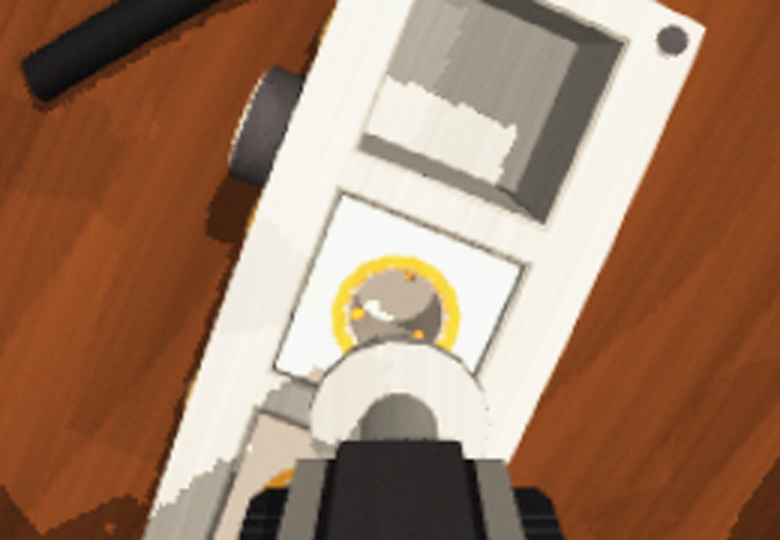

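```bash
python3 - <<'E'
from c import *
d=grab("wrist"); o=(190,90)
h=onz(d,pts([(342,193),(527,265),(276,370)],3,o),0.09);print((h[1]+h[2])/2,[np.linalg.norm(b-h[0]) for b in h[1:]])
s,p,r=tool();print(p, r.as_matrix()[:,2])
# rod collar seen: left 310 right 490, predicted
a=np.linspace(0,2*np.pi,12,endpoint=False); zt=r.as_matrix()[:,2]
q=proj(d,p+zt*0.1086+0.019*np.c_[np.cos(a),np.sin(a),0*a]); print(((q-np.array(o)+.5)*3).round(0).tolist())
tip=p+zt*0.1496; print("tip",tip)
E
```

```text
[ 0.47618754 -0.26717139  0.09      ] [np.float64(0.058163899165125), np.float64(0.05774937491286097)]
[ 0.4750643  -0.26650385  0.28549963] [ 0.01190812 -0.00277643 -0.99992524]
[[483.0, 471.0], [496.0, 430.0], [484.0, 387.0], [450.0, 356.0], [403.0, 345.0], [356.0, 359.0], [324.0, 392.0], [314.0, 434.0], [329.0, 475.0], [363.0, 503.0], [407.0, 513.0], [451.0, 501.0]]
tip [ 0.47684576 -0.26691921  0.13591082]
```

```bash
python3 - <<'E'
from c import *
go([0.4742,-0.2671,0.228],0.5,2*np.pi)
E
```

```text
t 24.70 p [ 0.4751 -0.2665  0.2855] yaw 0.498 q6 -1.107 F [ 0.7 -0.3 -2.2] w 0.0211 | units [ 0.014 -0.063  2.299] turn -0.011
```

Call:
arm_command(increments="0 -0.06 0.5 0; 0 -0.06 1 0; 0 -0.06 1.5 0; 0 -0.06 1.9 0; 0 -0.06 2.3 0; 0 -0.06 2.3 0; 0 -0.06 2.3 0")

```text
time_s: 25.4
tool_pos: [0.4744, -0.2673, 0.2278]
tool_rot: [1.599, 2.691, 0.006]
wrist_force: [0.2, 0.3, -1.3]
grip_width: 0.0209
```

```bash
python3 - <<'E'
from c import *
go([0.4742,-0.2671,0.2133],0.5,2*np.pi)
d=grab("wrist","w19"); crop(d,190,90,260,180,3,"w19c")
E
```

```text
t 25.40 p [ 0.4744 -0.2673  0.2278] yaw 0.498 q6 -1.109 F [ 0.2  0.3 -1.3] w 0.0209 | units [ 0.017 -0.007  0.579] turn -0.011
```

View pics/w19c.png

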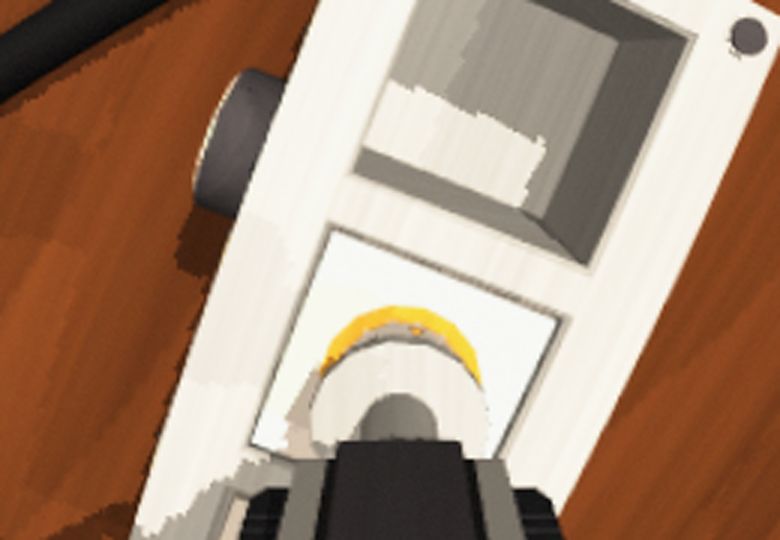

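Aligned over the bore. Lower to the expected lug contact.

Call:
arm_command(increments="0 0 0.15 0; 0 0 0.3 0; 0 0 0.4 0; 0 0 0.45 0; 0 0 0.5 0; 0 0 0.5 0; 0 0 0.5 0")

```text
time_s: 26.15
tool_pos: [0.4748, -0.2676, 0.2159]
tool_rot: [1.599, 2.69, 0.006]
wrist_force: [0.3, -0.2, -2.3]
grip_width: 0.0211
```

Call:
arm_command(increments="0 0 0.05 0; 0 0 0.1 0; 0 0 0.15 0; 0 0 0.15 0")

```text
time_s: 26.55
tool_pos: [0.4752, -0.2679, 0.2138]
tool_rot: [1.598, 2.689, 0.005]
wrist_force: [-1.6, 1.7, 8.8]
grip_width: 0.0206
```

Call:
arm_command(increments="0 0 0.04 1; 0 0 0.06 2; 0 0 0.08 3; 0 0 0.10 4; 0 0 0.12 5; 0 0 0.15 6; 0 0 0.17 7; 0 0 0.19 8; 0 0 0.22 9; 0 0 0.24 10; 0 0 0.24 10; 0 0 0.24 10")

```text
time_s: 27.75
tool_pos: [0.4755, -0.268, 0.2083]
tool_rot: [2.955, 1.041, 0.019]
wrist_force: [-0.5, 1.2, 3.4]
grip_width: 0.0207
```

Call:
arm_command(increments="0 0 0.04 1; 0 0 0.06 2; 0 0 0.08 3; 0 0 0.10 4; 0 0 0.12 5; 0 0 0.15 6; 0 0 0.17 7; 0 0 0.17 7; 0 0 0.17 7")

```text
time_s: 28.65
tool_pos: [0.4757, -0.2682, 0.2048]
tool_rot: [3.104, -0.464, 0.024]
wrist_force: [-2.1, 1.6, 4.9]
grip_width: 0.0211
```

```bash
python3 - <<'E'
from c import *
go([0.4742,-0.2671,0.2046],-2.57,2*np.pi);s=robot.sense();print(s["torque"],s["tau"][5])
E
```

```text
t 28.65 p [ 0.4757 -0.2682  0.2048] yaw -1.867 q6 1.257 F [-2.1  1.6  4.9] w 0.0211 | units [-0.072 -0.024  0.008] turn 5.033
[ 0.36063452  0.51911221 -0.06908062] 0.1678149914368987
```

Call:
arm_command(increments="-0.03 -0.01 0.02 1; -0.05 -0.02 0.03 2; -0.05 -0.02 0.03 3; -0.05 -0.02 0.03 4; -0.05 -0.02 0.03 5; -0.05 -0.02 0.03 5; -0.05 -0.02 0.03 5")

```text
time_s: 29.35
tool_pos: [0.4748, -0.2676, 0.2048]
tool_rot: [-2.764, 1.489, -0.025]
wrist_force: [-2.4, 0.6, 7.3]
grip_width: 0.0208
```

```bash
python3 - <<'E'
from c import *
go([0.4742,-0.2671,0.2046],-2.57,2*np.pi);s=robot.sense();print(s["torque"],s["tau"][5])
E
```

```text
t 29.35 p [ 0.4748 -0.2676  0.2048] yaw -2.559 q6 1.948 F [-2.4  0.6  7.3] w 0.0208 | units [-0.029  0.008  0.009] turn 0.080
[ 0.38269613  0.8118683  -0.02422439] 0.24296960793435574
```

Call:
arm_command(increments="-0.02 0 -0.2 0; -0.02 0 -0.5 0; -0.02 0 -0.8 0; -0.02 0 -1.2 0; -0.02 0 -1.6 0; -0.02 0 -2 0; -0.02 0 -2.4 0; -0.02 0 -2.8 0; -0.02 0 -3.2 0; 0 0 -3.7 0; 0 0 -4.2 0; 0 0 -4.2 0")

```text
time_s: 30.55
tool_pos: [0.474, -0.2676, 0.3127]
tool_rot: [-2.764, 1.489, -0.031]
wrist_force: [0.5, -0.2, -3.7]
grip_width: 0.021
```

```bash
python3 - <<'E'
from c import *
c=np.array([0.5078,0.281,0])
go(c+[0,0,0.36],1.366-4.249+np.pi/2,2*np.pi)
d=grab("wrist","w20")
E
```

```text
t 30.55 p [ 0.474  -0.2676  0.3127] yaw -2.559 q6 1.948 F [ 0.5 -0.2 -3.7] w 0.0210 | units [-17.548 -13.224  -2.037] turn -8.928
```

View pics/w20.png

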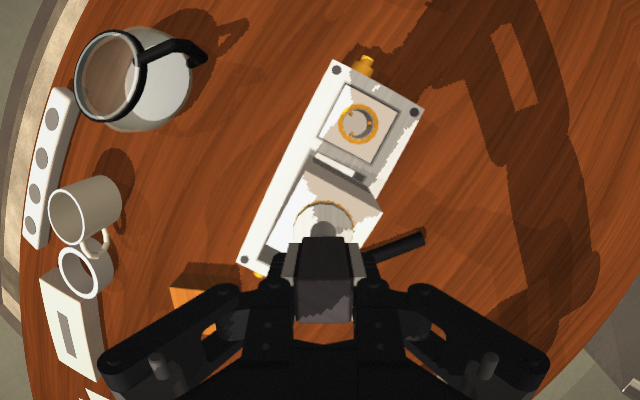

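Call:
arm_command(increments="-0.5 -0.4 -0.5 -0.2; -1.8 -1.4 -1.2 -0.8; -3.4 -2.6 -1.8 -1.6; -5 -3.8 -2 -2.5; -6.6 -5 -2 -3.4; -8.2 -6.2 -2 -4.2; -9.8 -7.4 -2 -5; -11.4 -8.6 -2 -5.8; -13 -9.8 -2 -6.6; -14.6 -11 -2 -7.4; -16 -12.1 -2 -8.3; -16.8 -12.7 -2 -8.9")

```text
time_s: 31.8
tool_pos: [0.5056, 0.2626, 0.3581]
tool_rot: [3.107, 0.412, 0.024]
wrist_force: [0.9, -1.0, -4.5]
grip_width: 0.0211
```

```bash
sed -i 's/0.5074,0.282,0/0.5078,0.281,0/' c.py; python3 - <<'E'
from c import *
go(c+[0,0,0.36],-1.285,2*np.pi)
E
```

```text
t 31.80 p [0.5056 0.2626 0.3581] yaw -1.307 q6 1.702 F [ 0.9 -1.  -4.5] w 0.0211 | units [ 0.279 -0.687 -0.08 ] turn -0.160
```

Call:
arm_command(increments="0.1 -0.3 0 -0.1; 0.2 -0.7 0.5 -0.15; 0.2 -0.7 1 -0.15; 0.2 -0.7 1 -0.15; 0.2 -0.7 1 -0.15")

```text
time_s: 32.3
tool_pos: [0.506, 0.2793, 0.3318]
tool_rot: [3.102, 0.441, 0.02]
wrist_force: [0.3, -0.2, -3.3]
grip_width: 0.0214
```

```bash
python3 - <<'E'
from c import *
go(c+[0,0,0.1886],-1.285,2*np.pi)
s,p,r=tool(); zt=r.as_matrix()[:,2]; print(zt, "cart bottom", p+zt*(0.1146+0.07))
d=grab("wrist","w21"); crop(d,220,90,260,190,3,"w21c")
E
```

```text
t 32.30 p [0.506  0.2793 0.3318] yaw -1.288 q6 1.710 F [ 0.3 -0.2 -3.3] w 0.0214 | units [ 0.022 -0.107  5.729] turn -0.025
[ 0.01403602 -0.00691715 -0.99987756] cart bottom [0.50860116 0.27799667 0.14726309]
```

View pics/w21c.png

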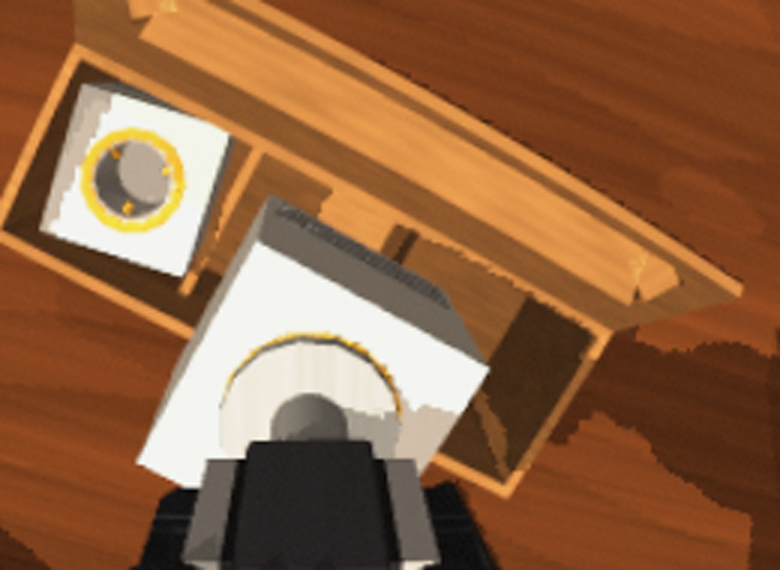

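Call:
arm_command(increments="0 -0.1 0.6 0; 0 -0.12 1.4 0; -0.03 -0.14 2.2 0; -0.03 -0.14 3 0; -0.05 -0.17 3.7 0; -0.05 -0.17 4.3 0; -0.05 -0.17 4.8 0; -0.05 -0.17 5.2 0; -0.05 -0.17 5.5 0; -0.05 -0.17 5.7 0; -0.05 -0.17 5.8 0; -0.05 -0.17 5.8 0")

```text
time_s: 33.55
tool_pos: [0.5067, 0.2825, 0.1889]
tool_rot: [3.102, 0.441, 0.025]
wrist_force: [-1.1, -0.3, 1.2]
grip_width: 0.0211
```

```bash
python3 - <<'E'
from c import *
go(c+[-0.002,0.001,0.1886],-1.285,2*np.pi)
d=grab("wrist","w22")
E
```

```text
t 33.55 p [0.5067 0.2825 0.1889] yaw -1.288 q6 1.718 F [-1.1 -0.3  1.2] w 0.0211 | units [-0.042  0.009  0.012] turn -0.024
```

View pics/w22.png

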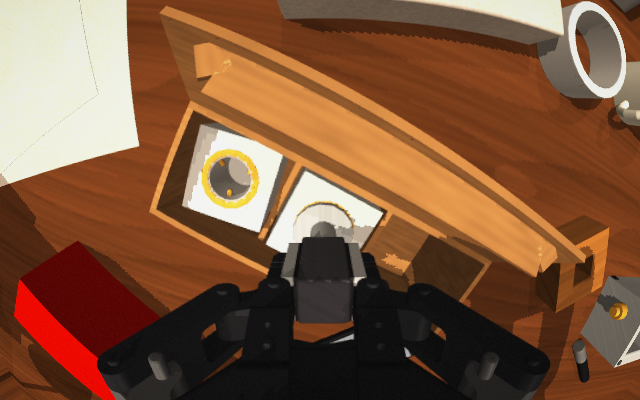

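Call:
arm_command(increments="0 0 0 -1; 0 0 0 -2; 0 0 0 -3; 0 0 0 -4; 0 0 0 -5; 0 0 0 -6; 0 0 -0.02 -7; 0 0 -0.04 -8; 0 0 -0.07 -9; 0 0 -0.09 -10; 0 0 -0.09 -10; 0 0 -0.09 -10")

```text
time_s: 34.8
tool_pos: [0.507, 0.2826, 0.1916]
tool_rot: [2.092, 2.321, 0.012]
wrist_force: [0.5, 0.2, -2.6]
grip_width: 0.0207
```

Call:
arm_command(increments="0 0 -0.02 -1; 0 0 -0.04 -2; 0 0 -0.07 -3; 0 0 -0.09 -4; 0 0 -0.11 -5; 0 0 -0.13 -6; 0 0 -0.16 -7; 0 0 -0.18 -8; 0 0 -0.2 -9; 0 0 -0.22 -10; 0 0 -0.22 -10")

```text
time_s: 35.9
tool_pos: [0.507, 0.2827, 0.1972]
tool_rot: [0.112, 3.121, -0.007]
wrist_force: [-0.4, -0.2, -1.7]
grip_width: 0.0207
```

Call:
arm_command(increments="0 0 -0.02 -1; 0 0 -0.04 -2; 0 0 -0.07 -3; 0 0 -0.09 -4; 0 0 -0.09 -4")

```text
time_s: 36.4
tool_pos: [0.507, 0.2828, 0.1996]
tool_rot: [-0.747, 3.034, -0.014]
wrist_force: [0.3, -0.2, -2.1]
grip_width: 0.021
```

```bash
python3 - <<'E'
from c import *
go(c+[-0.002,0.001,0.1886],-1.285,2*np.pi)
d=grab("wrist","w23"); crop(d,190,90,260,190,3,"w23c")
E
```

```text
t 36.40 p [0.507  0.2828 0.1996] yaw 2.054 q6 -1.624 F [ 0.3 -0.2 -2.1] w 0.0210 | units [ 0.062 -0.     0.439] turn -21.088
```

View pics/w23c.png

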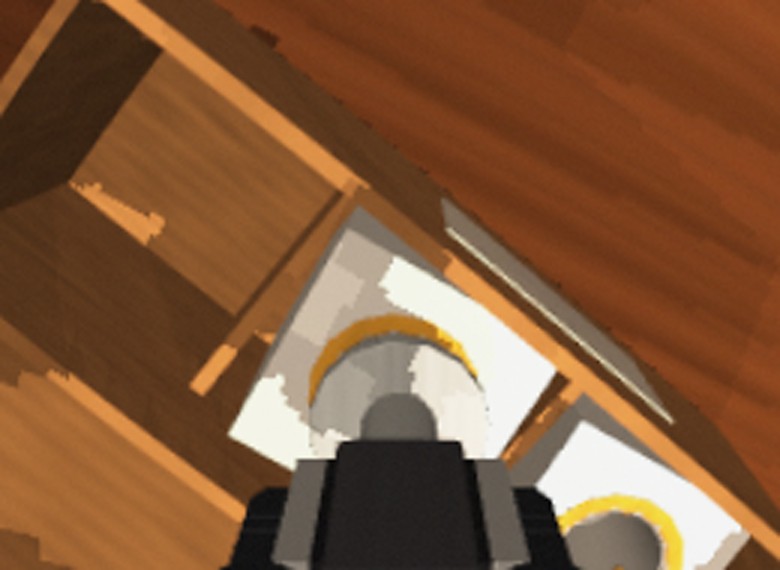

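Call:
arm_command(increments="0 0 -0.1 0; 0 0 -0.2 0; 0 0 -0.3 0; 0 0 -0.3 0")

```text
time_s: 36.85
tool_pos: [0.5071, 0.283, 0.2078]
tool_rot: [-0.739, 3.035, -0.014]
wrist_force: [0.8, 1.0, -1.6]
grip_width: 0.0208
```

```bash
python3 - <<'E'
from c import *
go(c+[-0.002,0.001,0.1886],-1.285,2*np.pi)
d=grab("wrist","w24"); crop(d,190,90,260,190,3,"w24c")
E
```

```text
t 36.85 p [0.5071 0.283  0.2078] yaw 2.048 q6 -1.619 F [ 0.8  1.  -1.6] w 0.0208 | units [ 0.077 -0.001  0.765] turn -21.127
```

View pics/w24c.png

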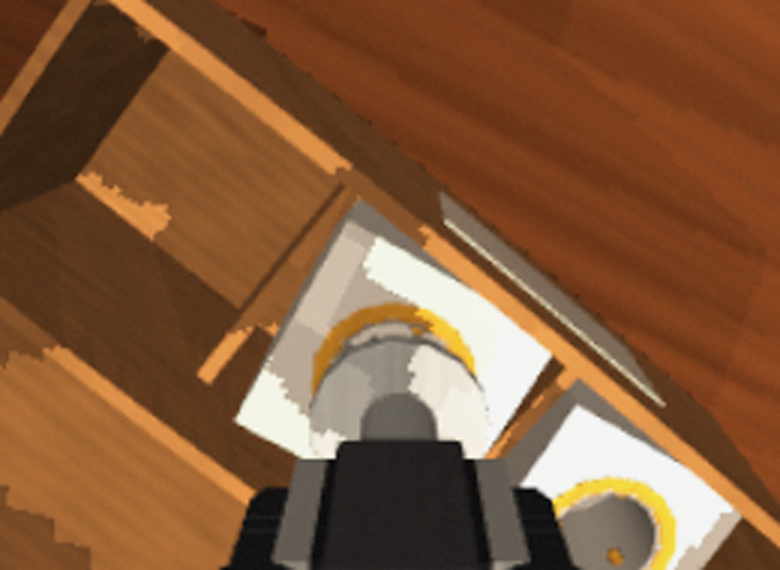

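```bash
python3 - <<'E'
from c import *
s,p,r=tool(); print(r.as_matrix()[:,2])
go([0.4825,-0.3385,0.308],0.5,2*np.pi)
E
```

```text
[ 0.01888827 -0.00469465 -0.99981058]
t 36.90 p [0.507  0.2829 0.2075] yaw 2.049 q6 -1.619 F [-0.3 -0.9 -2.4] w 0.0210 | units [ 12.248 -21.671  -3.923] turn 11.092
```

Call:
arm_command(increments="0 0 -1.2 0.4; 0.2 -0.4 -2.6 0.8; 1.1 -2 -3.9 1.7; 2 -3.6 -3.9 2.6; 2.9 -5.2 -3.9 3.5; 3.8 -6.8 -3.9 4.3; 4.7 -8.4 -3.9 5.1; 5.6 -10 -3.9 5.9; 6.5 -11.6 -3.9 6.7; 7.4 -13.2 -3.9 7.5; 8.3 -14.8 -3.9 8.3; 9.2 -16.4 -3.9 9")

```text
time_s: 38.1
tool_pos: [0.4891, -0.1883, 0.3071]
tool_rot: [1.193, 2.885, 0.005]
wrist_force: [1.1, 0.1, -2.6]
grip_width: 0.0209
```

```bash
python3 - <<'E'
from c import *
go([0.4825,-0.3385,0.285],0.5,2*np.pi)
E
```

```text
t 38.10 p [ 0.4891 -0.1883  0.3071] yaw 0.787 q6 -1.255 F [ 1.1  0.1 -2.6] w 0.0209 | units [-4.039 -4.449  0.906] turn 2.055
```

Call:
arm_command(increments="-1 -1.1 0 0.5; -2 -2.2 0 1; -3 -3.3 0 1.5; -4 -4.4 0.5 2; -4 -4.4 0.9 2; -4 -4.4 0.9 2; -4 -4.4 0.9 2; -4 -4.4 0.9 2")

```text
time_s: 38.9
tool_pos: [0.4832, -0.336, 0.2859]
tool_rot: [1.58, 2.692, 0.009]
wrist_force: [-0.2, -0.6, -2.4]
grip_width: 0.021
```

```bash
python3 - <<'E'
from c import *
d=grab("wrist","w25"); crop(d,190,90,260,180,3,"w25c")
go([0.4825,-0.3385,0.228],0.5,2*np.pi)
E
```

```text
t 38.95 p [ 0.4832 -0.3361  0.2861] yaw 0.509 q6 -1.209 F [ 0.2  0.3 -1.2] w 0.0209 | units [-0.035 -0.107  2.324] turn 0.066
```

View pics/w25c.png

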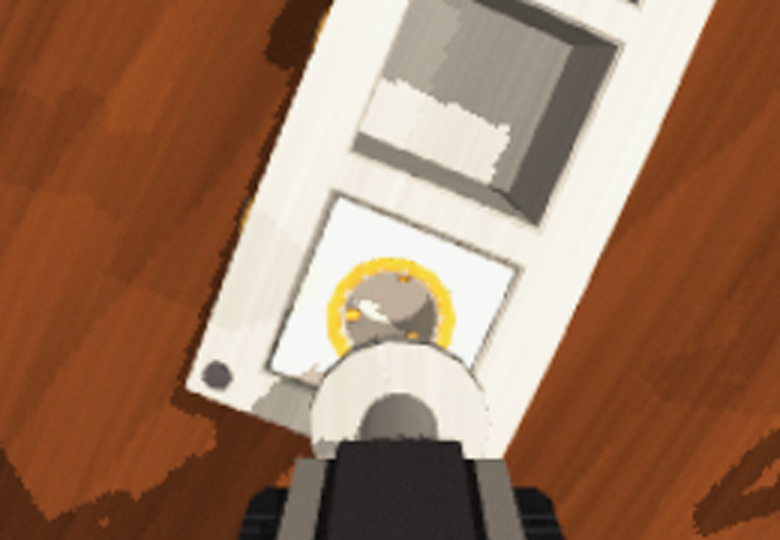

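```bash
python3 - <<'E'
from c import *
d=grab("wrist"); o=(190,90)
h=onz(d,pts([(337,193),(522,268),(268,371)],3,o),0.09);m=(h[1]+h[2])/2;print(m,[np.linalg.norm(b-h[0]) for b in h[1:]])
s,p,r=tool(); zt=r.as_matrix()[:,2]; print(zt)
a=np.linspace(0,2*np.pi,12,endpoint=False)
q=proj(d,p+zt*0.1086+0.019*np.c_[np.cos(a),np.sin(a),0*a]); q=((q-np.array(o)+.5)*3); print(q.min(0),q.max(0))
tip=p+zt*0.1496; print("tip",tip)
E
```

```text
[ 0.4847838  -0.33897801  0.09      ] [np.float64(0.05867050934687971), np.float64(0.05860190958615418)]
[ 0.02058486 -0.00568    -0.99977197]
[313.67846885 345.82928703] [495.33498413 512.64727264]
tip [ 0.48631015 -0.33701964  0.13656102]
```

```bash
python3 - <<'E'
from c import *
go([0.4826,-0.3376,0.228],0.5,2*np.pi)
E
```

```text
t 39.00 p [ 0.4832 -0.3362  0.2861] yaw 0.509 q6 -1.209 F [ 0.2  0.9 -2.2] w 0.0208 | units [-0.003 -0.085  2.324] turn 0.066
```

Call:
arm_command(increments="0 -0.06 0.5 0; 0 -0.08 1 0; 0 -0.08 1.5 0; 0 -0.09 1.9 0; 0 -0.09 2.3 0; 0 -0.09 2.3 0; 0 -0.09 2.3 0")

```text
time_s: 39.7
tool_pos: [0.4824, -0.3376, 0.2283]
tool_rot: [1.58, 2.692, 0.009]
wrist_force: [-0.2, 0.2, -2.1]
grip_width: 0.0204
```

```bash
python3 - <<'E'
from c import *
go([0.4826,-0.3376,0.2133],0.5,2*np.pi)
d=grab("wrist","w26"); crop(d,190,90,260,180,3,"w26c")
E
```

```text
t 39.70 p [ 0.4824 -0.3376  0.2283] yaw 0.509 q6 -1.213 F [-0.2  0.2 -2.1] w 0.0204 | units [ 0.004 -0.001  0.601] turn 0.065
```

View pics/w26c.png

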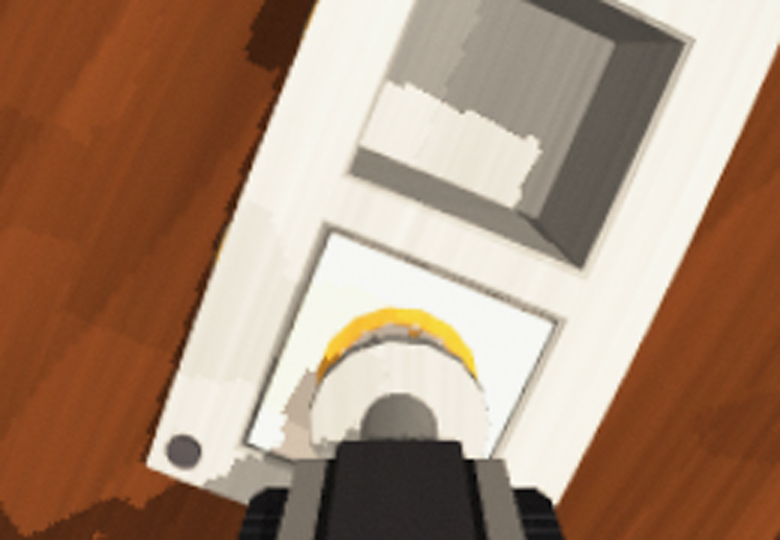

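Call:
arm_command(increments="0 0 0.15 0; 0 0 0.3 0; 0 0 0.4 0; 0 0 0.5 0; 0 0 0.55 0; 0 0 0.6 0; 0 0 0.65 0; 0 0 0.65 0; 0 0 0.65 0")

```text
time_s: 40.65
tool_pos: [0.4832, -0.338, 0.214]
tool_rot: [1.579, 2.69, 0.008]
wrist_force: [-2.0, 1.7, 6.4]
grip_width: 0.0208
```

Contact at the expected height (0.214). Screw in.

Call:
arm_command(increments="0 0 0.04 1; 0 0 0.06 2; 0 0 0.08 3; 0 0 0.10 4; 0 0 0.12 5; 0 0 0.15 6; 0 0 0.17 7; 0 0 0.19 8; 0 0 0.22 9; 0 0 0.24 10; 0 0 0.24 10; 0 0 0.24 10")

```text
time_s: 41.85
tool_pos: [0.4834, -0.3384, 0.2085]
tool_rot: [2.944, 1.054, 0.029]
wrist_force: [-0.8, -2.0, 1.0]
grip_width: 0.0205
```

Call:
arm_command(increments="0 0 0.04 1; 0 0 0.06 2; 0 0 0.08 3; 0 0 0.10 4; 0 0 0.12 5; 0 0 0.15 6; 0 0 0.17 7; 0 0 0.17 7; 0 0 0.17 7")

```text
time_s: 42.75
tool_pos: [0.4836, -0.3388, 0.205]
tool_rot: [3.105, -0.443, 0.037]
wrist_force: [-1.1, -0.6, 5.2]
grip_width: 0.0205
```

```bash
python3 - <<'E'
from c import *
go([0.4822,-0.3376,0.2046],-2.57,2*np.pi);s=robot.sense();print(s["torque"],s["tau"][5])
E
```

```text
t 42.75 p [ 0.4836 -0.3388  0.205 ] yaw -1.854 q6 1.150 F [-1.1 -0.6  5.2] w 0.0205 | units [-0.069 -0.028  0.012] turn 5.127
[-0.01750645  0.57063295 -0.03643327] 0.15608759131282568
```

Call:
arm_command(increments="-0.02 -0.01 0.02 1; -0.03 -0.02 0.03 2; -0.03 -0.02 0.03 3; -0.03 -0.02 0.03 4; -0.03 -0.02 0.03 5; -0.03 -0.02 0.03 5; -0.03 -0.02 0.03 5")

```text
time_s: 43.45
tool_pos: [0.4828, -0.3383, 0.2048]
tool_rot: [-2.773, 1.471, -0.037]
wrist_force: [-2.9, -0.3, 6.9]
grip_width: 0.0213
```

```bash
python3 - <<'E'
from c import *
go([0.4822,-0.3376,0.2046],-2.57,2*np.pi);s=robot.sense();print(s["torque"],s["tau"][5])
d=grab("wrist","w27"); crop(d,190,90,260,180,3,"w27c")
E
```

```text
t 43.45 p [ 0.4828 -0.3383  0.2048] yaw -2.546 q6 1.842 F [-2.9 -0.3  6.9] w 0.0213 | units [-0.037  0.004  0.007] turn 0.172
[ 0.14907133  1.23139931 -0.01750612] 0.2299508498981595
```

View pics/w27c.png

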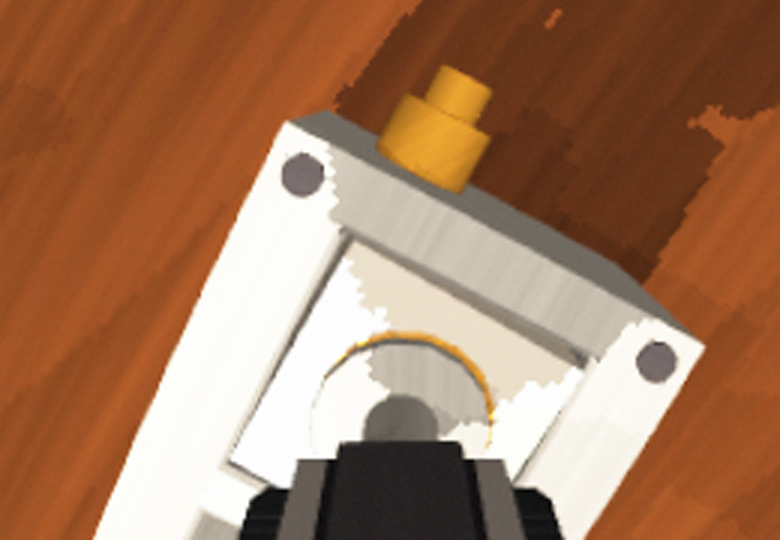

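Call:
arm_command(increments="-0.02 0.03 -0.2 0; -0.01 0.02 -0.5 0; -0.01 0.02 -0.8 0; 0 0.01 -1.2 0; 0 0 -1.6 0; 0.01 0 -2 0; 0.02 -0.01 -2.4 0; 0.03 -0.02 -2.8 0; 0.03 -0.02 -3.2 0; 0.03 -0.02 -3.7 0; 0.03 -0.02 -4.2 0; 0.03 -0.02 -4.2 0")

```text
time_s: 44.7
tool_pos: [0.4822, -0.3384, 0.3131]
tool_rot: [-2.774, 1.471, -0.044]
wrist_force: [-0.3, -0.2, -3.1]
grip_width: 0.0203
```

```bash
python3 - <<'E'
from c import *
s,p,r=tool(); print(r.as_matrix()[:,2])
go(c-0.069*Y+[-0.003,0.001,0.36],-1.285,2*np.pi)
E
```

```text
[ 0.02584912 -0.01161072 -0.99959843]
t 44.70 p [ 0.4822 -0.3384  0.3131] yaw -2.546 q6 1.843 F [-0.3 -0.2 -3.1] w 0.0203 | units [-18.063 -12.724  -2.125] turn -9.028
```

Call:
arm_command(increments="-0.5 -0.4 -0.5 -0.2; -1.8 -1.3 -1.2 -0.8; -3.4 -2.4 -1.8 -1.6; -5 -3.5 -2 -2.5; -6.6 -4.6 -2 -3.4; -8.2 -5.8 -2 -4.2; -9.8 -6.9 -2.1 -5; -11.4 -8 -2.1 -5.8; -13 -9.2 -2.1 -6.6; -14.6 -10.3 -2.1 -7.4; -16.2 -11.4 -2.1 -8.3; -17.2 -12.1 -2.1 -9")

```text
time_s: 45.9
tool_pos: [0.4887, 0.1917, 0.36]
tool_rot: [3.095, 0.452, 0.038]
wrist_force: [0.6, -0.5, -2.9]
grip_width: 0.0203
```

```bash
python3 - <<'E'
from c import *
go(c-0.069*Y+[-0.004,0.0015,0.335],-1.285,2*np.pi)
E
```

```text
t 45.90 p [0.4887 0.1917 0.36  ] yaw -1.281 q6 1.566 F [ 0.6 -0.5 -2.9] w 0.0203 | units [ 0.287 -0.896  0.991] turn 0.030
```

Call:
arm_command(increments="0.15 -0.4 0.4 0; 0.3 -0.9 0.8 0; 0.3 -0.9 1 0; 0.3 -0.9 1 0; 0.3 -0.9 1 0")

```text
time_s: 46.4
tool_pos: [0.4902, 0.214, 0.3345]
tool_rot: [3.095, 0.449, 0.037]
wrist_force: [0.8, -0.0, -3.6]
grip_width: 0.0207
```

```bash
python3 - <<'E'
from c import *
s,p,r=tool(); zt=r.as_matrix()[:,2]; print(zt,"mid",p+zt*0.15, "cell",c-0.069*Y)
go(c-0.069*Y-[zt[0]*.15,zt[1]*.15,-0.1886],-1.285,2*np.pi)
d=grab("wrist","w28"); crop(d,190,90,260,190,3,"w28c")
E
```

```text
[ 0.02530802 -0.01084043 -0.99962092] mid [0.49396084 0.21232575 0.18459157] cell [0.49376763 0.21344193 0.        ]
t 46.40 p [0.4902 0.214  0.3345] yaw -1.283 q6 1.609 F [ 0.8 -0.  -3.6] w 0.0207 | units [-0.118 -0.148  5.834] turn 0.015
```

View pics/w28c.png

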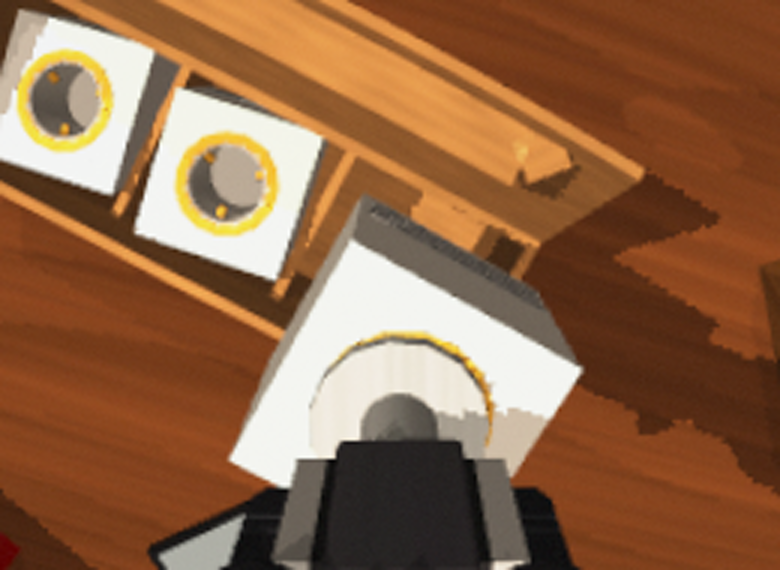

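Call:
arm_command(increments="0 -0.03 0.6 0; -0.03 -0.06 1.4 0; -0.05 -0.08 2.2 0; -0.07 -0.1 3 0; -0.09 -0.12 3.7 0; -0.1 -0.13 4.3 0; -0.11 -0.14 4.8 0; -0.12 -0.15 5.2 0; -0.12 -0.15 5.5 0; -0.12 -0.15 5.7 0; -0.12 -0.15 5.88 0; -0.12 -0.15 5.88 0")

```text
time_s: 47.65
tool_pos: [0.4911, 0.2154, 0.1892]
tool_rot: [3.095, 0.449, 0.041]
wrist_force: [-1.5, 0.1, 1.3]
grip_width: 0.021
```

```bash
python3 - <<'E'
from c import *
s,p,r=tool(); zt=r.as_matrix()[:,2]
go(c-0.069*Y-[zt[0]*.15,zt[1]*.15,-0.1886],-1.285,2*np.pi)
d=grab("wrist","w29"); crop(d,190,90,260,190,3,"w29c")
E
```

```text
t 47.65 p [0.4911 0.2154 0.1892] yaw -1.283 q6 1.616 F [-1.5  0.1  1.3] w 0.0210 | units [-0.066  0.002  0.022] turn 0.015
```

View pics/w29c.png

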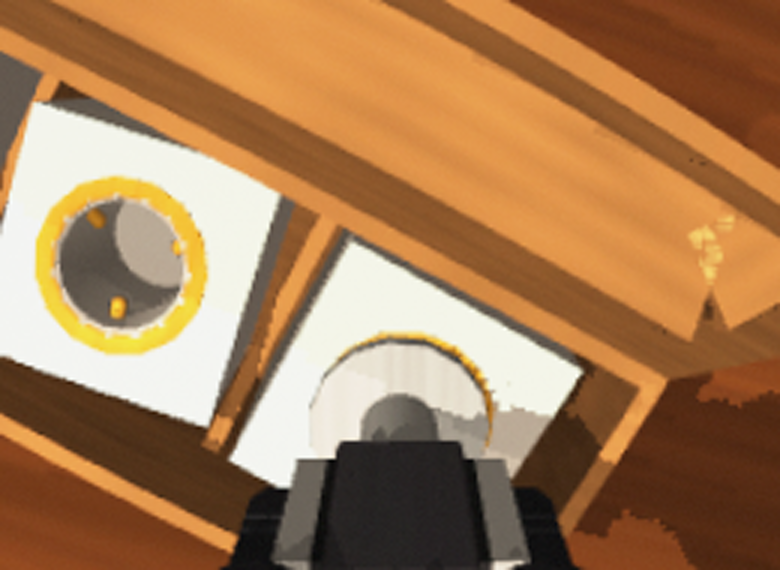

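Seated in the cell. Unscrew as before.

Call:
arm_command(increments="0 0 0 -1; 0 0 0 -2; 0 0 0 -3; 0 0 0 -4; 0 0 0 -5; 0 0 0 -6; 0 0 -0.02 -7; 0 0 -0.04 -8; 0 0 -0.07 -9; 0 0 -0.09 -10; 0 0 -0.09 -10; 0 0 -0.09 -10")

```text
time_s: 48.9
tool_pos: [0.4912, 0.2156, 0.1917]
tool_rot: [2.078, 2.319, 0.019]
wrist_force: [-0.1, 0.4, -2.6]
grip_width: 0.0209
```

Call:
arm_command(increments="0 0 -0.02 -1; 0 0 -0.04 -2; 0 0 -0.07 -3; 0 0 -0.09 -4; 0 0 -0.11 -5; 0 0 -0.13 -6; 0 0 -0.16 -7; 0 0 -0.18 -8; 0 0 -0.2 -9; 0 0 -0.22 -10; 0 0 -0.22 -10")

```text
time_s: 50.0
tool_pos: [0.4911, 0.2157, 0.1974]
tool_rot: [0.103, 3.11, -0.013]
wrist_force: [-0.4, 0.4, -2.3]
grip_width: 0.0208
```

Call:
arm_command(increments="0 0 -0.02 -1; 0 0 -0.04 -2; 0 0 -0.07 -3; 0 0 -0.09 -4; 0 0 -0.09 -4")

```text
time_s: 50.5
tool_pos: [0.4912, 0.2157, 0.1998]
tool_rot: [-0.754, 3.023, -0.025]
wrist_force: [-0.4, -0.5, -1.9]
grip_width: 0.0207
```

Call:
arm_command(increments="0 0 -0.1 0; 0 0 -0.2 0; 0 0 -0.3 0; 0 0 -0.3 0")

```text
time_s: 50.9
tool_pos: [0.4912, 0.2159, 0.2079]
tool_rot: [-0.751, 3.022, -0.025]
wrist_force: [0.6, 0.3, -2.4]
grip_width: 0.021
```

```bash
python3 - <<'E'
from c import *
go(c+[-0.002,0.001,0.1886],-1.285,2*np.pi)
d=grab("wrist","w30"); crop(d,190,90,260,190,3,"w30c")
E
```

```text
t 50.90 p [0.4912 0.2159 0.2079] yaw 2.058 q6 -1.725 F [ 0.6  0.3 -2.4] w 0.0210 | units [-1.736  2.081  0.765] turn -21.061
```

View pics/w30c.png

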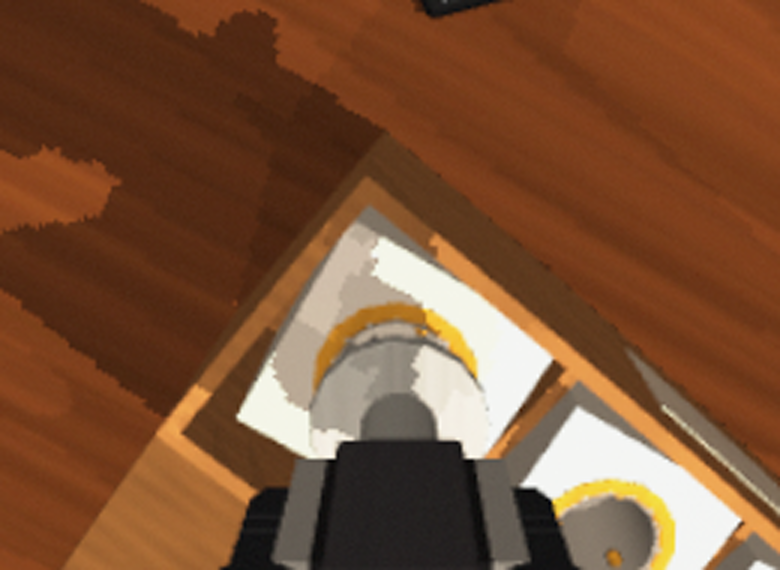

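```bash
python3 - <<'E'
from c import *
go([0.55,0.06,0.30],1.6,2*np.pi)
E
```

```text
t 50.95 p [0.4911 0.2159 0.2076] yaw 2.058 q6 -1.725 F [ 0.4 -0.4 -1.7] w 0.0208 | units [ 0.759 -6.693 -3.566] turn 3.280
```

Call:
arm_command(increments="0 0 -1.2 0; 0 0 -2.6 0; 0.1 -0.7 -3.6 0.5; 0.2 -2 -3.6 1; 0.4 -3.5 -3.6 1.7; 0.6 -5 -3.6 2.5; 0.8 -6.7 -3.6 3.3; 0.8 -6.7 -3.6 3.3; 0.8 -6.7 -3.6 3.3; 0.8 -6.7 -3.6 3.3")

```text
time_s: 51.95
tool_pos: [0.5488, 0.06, 0.3006]
tool_rot: [-0.043, 3.112, -0.014]
wrist_force: [-0.3, 0.3, -2.8]
grip_width: 0.0201
```

```bash
python3 - <<'E'
from c import *
go([0.556,-0.0165,0.30],1.6,2*np.pi)
d=grab("wrist","w31"); t=grab("top","t31")
E
```

```text
t 51.95 p [0.5488 0.06   0.3006] yaw 1.598 q6 -1.577 F [-0.3  0.3 -2.8] w 0.0201 | units [-0.201 -3.066  0.06 ] turn -0.014
```

View pics/w31.png

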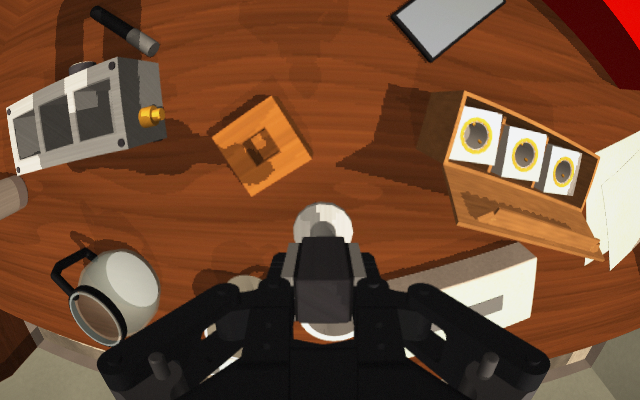

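View pics/t31.png

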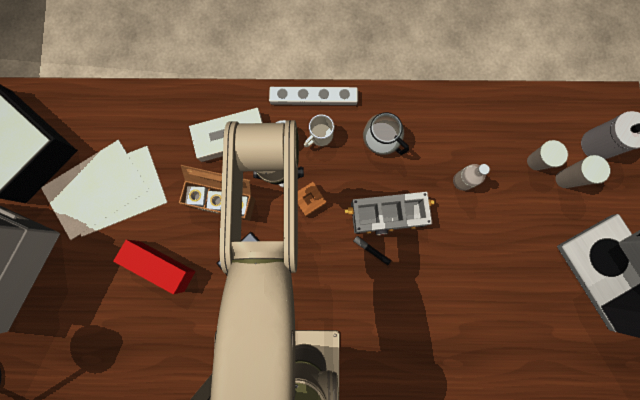

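```bash
python3 - <<'E'
from h import *
d=grab("wrist"); crop(d,200,85,130,120,6,"w31h")
E
```

```text
(no output)
```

View pics/w31h.png

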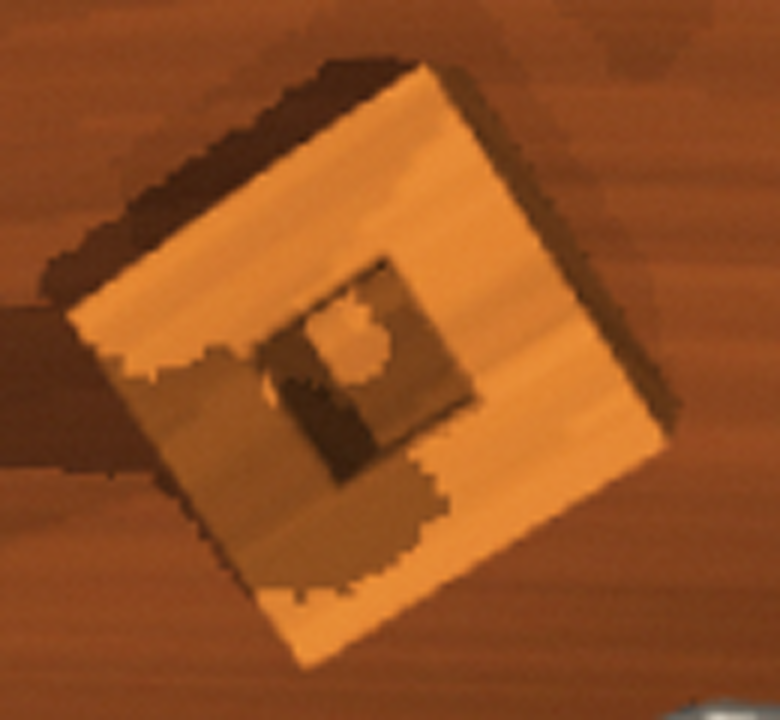

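```bash
python3 - <<'E'
from h import *
d=grab("wrist"); o=(200,85)
rect(onz(d,pts([(425,62),(668,440),(308,668),(68,315)],6,o),0.045))
rect(onz(d,pts([(385,258),(478,400),(342,487),(257,345)],6,o),0.045))
s,p,r=tool(); print(p,r.as_matrix()[:,2])
E
```

```text
c [ 0.5201 -0.0101  0.045 ] sides [0.0795 0.08   0.0797 0.0803] ang [0.58, -0.985, -2.557, 2.154]
c [ 0.5199 -0.0093  0.045 ] sides [0.0303 0.0299 0.0301 0.0284] ang [0.582, -0.998, -2.61, 2.151]
[0.54888163 0.06041209 0.30085275] [ 0.02999128 -0.0090439  -0.99950925]
```

```bash
python3 - <<'E'
from c import *
go([0.5155,-0.0085,0.25],1.6,2*np.pi)
E
```

```text
t 52.15 p [0.5489 0.0604 0.3009] yaw 1.599 q6 -1.577 F [ 0.3 -0.3 -1.3] w 0.0207 | units [ 1.473 -2.697  2.018] turn -0.006
```

Call:
arm_command(increments="0.5 -0.9 0 0; 1 -1.8 0.5 0; 1.47 -2.7 1.2 0; 1.47 -2.7 2 0; 1.47 -2.7 2 0; 1.47 -2.7 2 0; 1.47 -2.7 2 0")

```text
time_s: 52.85
tool_pos: [0.5163, -0.0079, 0.2519]
tool_rot: [-0.046, 3.109, -0.015]
wrist_force: [0.3, -0.1, -1.4]
grip_width: 0.0207
```

```bash
python3 - <<'E'
from c import *
go([0.5155,-0.0085,0.25],1.6,2*np.pi)
d=grab("wrist","w32"); crop(d,230,110,190,160,4,"w32c")
E
```

```text
t 52.85 p [ 0.5163 -0.0079  0.2519] yaw 1.600 q6 -1.711 F [ 0.3 -0.1 -1.4] w 0.0207 | units [ 0.035 -0.021  0.074] turn 0.002
```

View pics/w32c.png

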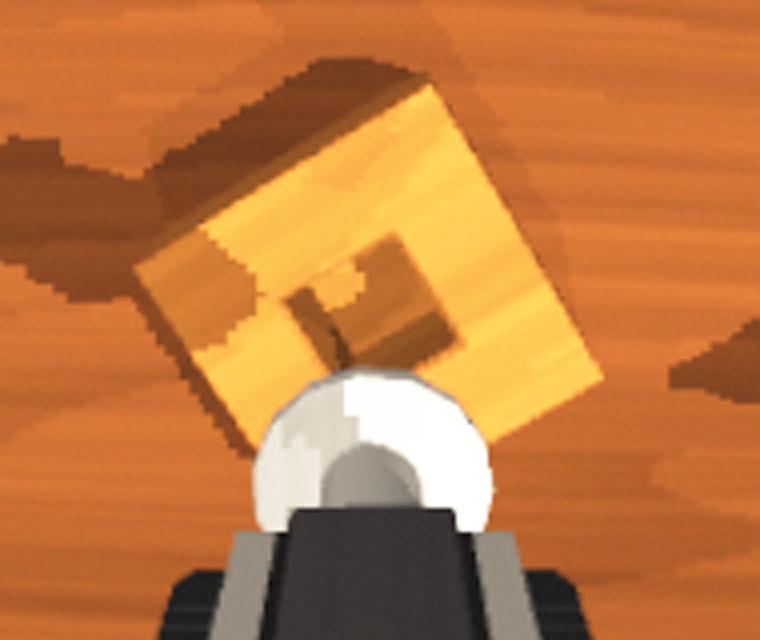

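```bash
python3 - <<'E'
from c import *
d=grab("wrist"); o=(230,110)
h=onz(d,pts([(432,83),(603,378),(134,267)],4,o),0.045);print((h[1]+h[2])/2,[np.linalg.norm(b-h[0]) for b in h[1:]])
s,p,r=tool(); zt=r.as_matrix()[:,2]; print(p,zt,"tip",p+zt*.1496)
a=np.linspace(0,2*np.pi,36,endpoint=False)
q=proj(d,p+zt*0.1086+0.019*np.c_[np.cos(a),np.sin(a),0*a]); q=((q-np.array(o)+.5)*4); print(q.min(0),q.max(0))
go([0.5155,-0.0085,0.161],1.6,2*np.pi)
E
```

```text
[ 0.52045379 -0.01004582  0.045     ] [np.float64(0.08033622029458985), np.float64(0.08029996957567997)]
[ 0.51635612 -0.00809084  0.25187301] [ 0.03213677 -0.00923084 -0.99944085] tip [ 0.52116378 -0.00947177  0.10235666]
[249.48800933 381.63184471] [491.48998597 602.21021596]
t 52.95 p [ 0.5164 -0.0081  0.2519] yaw 1.600 q6 -1.711 F [-0.4  0.4 -3. ] w 0.0204 | units [0.15  0.022 3.632] turn 0.001
```

```bash
python3 - <<'E'
from c import *
go([0.5187,-0.0093,0.205],1.6,2*np.pi)
E
```

```text
t 52.95 p [ 0.5164 -0.0081  0.2519] yaw 1.600 q6 -1.711 F [-0.4  0.4 -3. ] w 0.0204 | units [-0.033 -0.032  1.877] turn 0.001
```

Call:
arm_command(increments="-0.09 -0.05 0.5 0; -0.07 -0.05 1 0; -0.05 -0.04 1.4 0; -0.03 -0.03 1.88 0; -0.03 -0.03 1.88 0; -0.03 -0.03 1.88 0")

```text
time_s: 53.55
tool_pos: [0.5182, -0.0092, 0.2042]
tool_rot: [-0.046, 3.111, -0.015]
wrist_force: [0.1, -0.6, -2.2]
grip_width: 0.0207
```

```bash
python3 - <<'E'
from c import *
go([0.5187,-0.0093,0.161],1.6,2*np.pi)
d=grab("wrist","w33"); crop(d,230,110,190,160,4,"w33c")
d=grab("scene","s33"); crop(d,240,150,180,150,4,"s33c")
E
```

```text
t 53.55 p [ 0.5182 -0.0092  0.2042] yaw 1.600 q6 -1.712 F [ 0.1 -0.6 -2.2] w 0.0207 | units [0.034 0.012 1.729] turn 0.001
```

View pics/w33c.png

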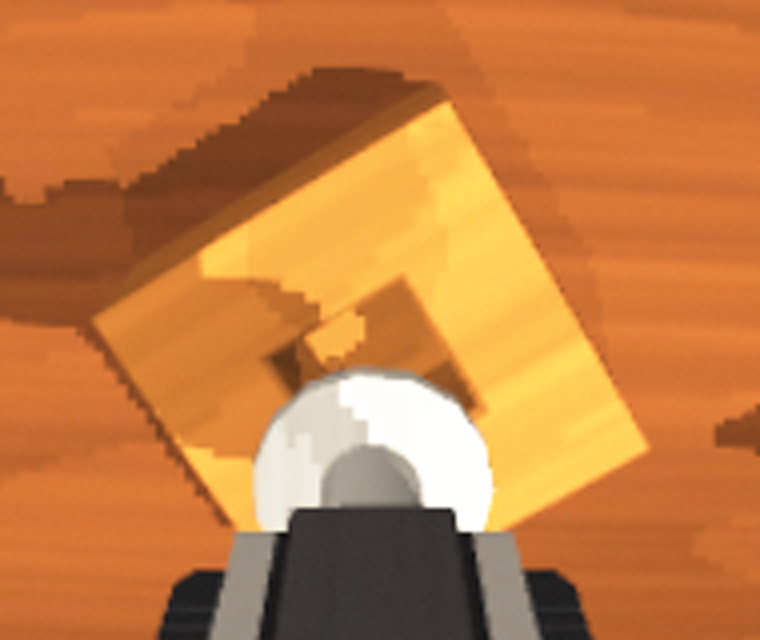

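View pics/s33c.png

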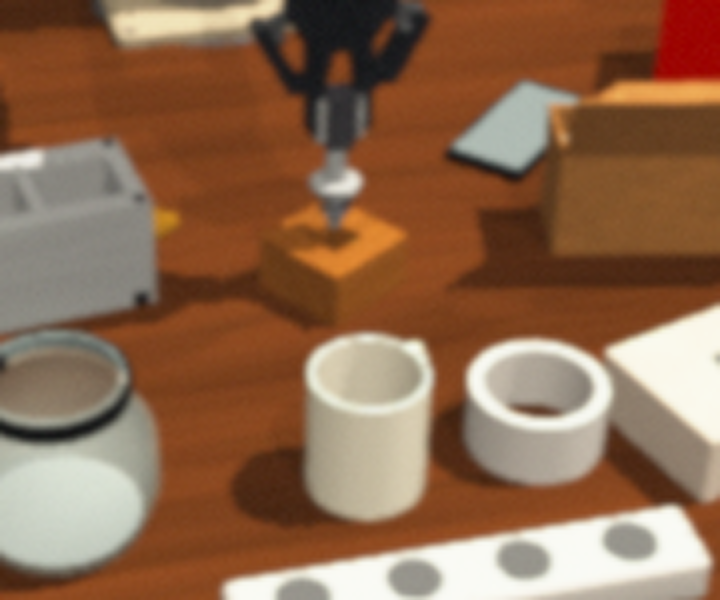

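Call:
arm_command(increments="0 0 0.3 0; 0.01 0 0.6 0; 0.01 0 0.8 0; 0.01 0 0.8 0")

```text
time_s: 54.05
tool_pos: [0.5186, -0.0094, 0.184]
tool_rot: [-0.046, 3.111, -0.015]
wrist_force: [-0.9, -0.2, -2.3]
grip_width: 0.0208
```

Call:
arm_command(increments="0 0 0.2 0; 0.01 0 0.4 0; 0.01 0 0.6 0; 0.02 0 0.75 0; 0.02 0 0.75 0")

```text
time_s: 54.55
tool_pos: [0.5182, -0.0095, 0.1644]
tool_rot: [-0.046, 3.112, -0.015]
wrist_force: [-0.2, 0.7, -2.3]
grip_width: 0.0208
```

```bash
python3 - <<'E'
from c import *
go([0.5187,-0.0093,0.161],1.6,2*np.pi)
d=grab("wrist","w34"); crop(d,230,110,190,160,4,"w34c")
E
```

```text
t 54.55 p [ 0.5182 -0.0095  0.1644] yaw 1.600 q6 -1.713 F [-0.2  0.7 -2.3] w 0.0208 | units [-0.016  0.01   0.137] turn 0.000
```

View pics/w34c.png

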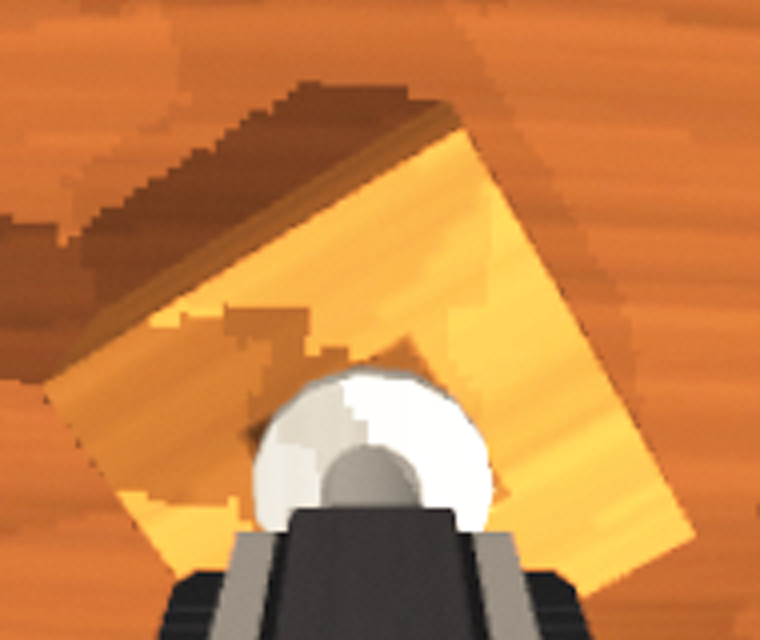

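Call:
arm_command(increments="0 0 0.1 0; 0 0 0.15 0; 0 0 0.2 0; 0 0 0.22 0; 0 0 0.22 0")

```text
time_s: 55.1
tool_pos: [0.5188, -0.0096, 0.1599]
tool_rot: [-0.046, 3.111, -0.015]
wrist_force: [-2.4, 0.3, 3.7]
grip_width: 0.0208
```

Call:
arm_command(increments="0 0 0 0; 0 0 0 0; 0 0 0 0; 0 0 0 0", claw=0.65)

```text
time_s: 55.5
tool_pos: [0.5188, -0.0096, 0.1598]
tool_rot: [-0.046, 3.111, -0.015]
wrist_force: [-0.4, -0.1, 0.2]
grip_width: 0.0554
```

Call:
arm_command(increments="0 0 -0.3 0; 0 0 -0.8 0; 0 0 -1.6 0; 0 0 -2.6 0; 0 0 -3.6 0; 0 0 -3.6 0; 0 0 -3.6 0")

```text
time_s: 56.2
tool_pos: [0.5167, -0.0089, 0.2515]
tool_rot: [-0.046, 3.108, -0.015]
wrist_force: [-0.5, 0.2, -0.8]
grip_width: 0.0554
```

```bash
python3 - <<'E'
from c import *
go([0.5187,-0.0093,0.161],1.6,2*np.pi)
d=grab("wrist","w35"); crop(d,230,110,190,160,4,"w35c")
d=grab("scene","s35"); crop(d,190,120,300,180,2.6,"s35c")
E
```

```text
t 56.20 p [ 0.5167 -0.0089  0.2515] yaw 1.600 q6 -1.713 F [-0.5  0.2 -0.8] w 0.0554 | units [0.04  0.018 3.622] turn 0.001
```

View pics/w35c.png

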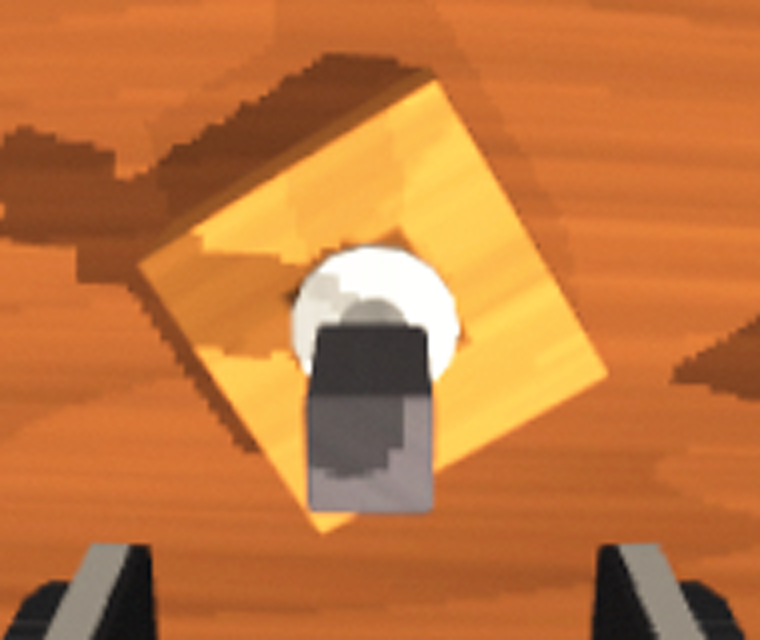

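View pics/s35c.png

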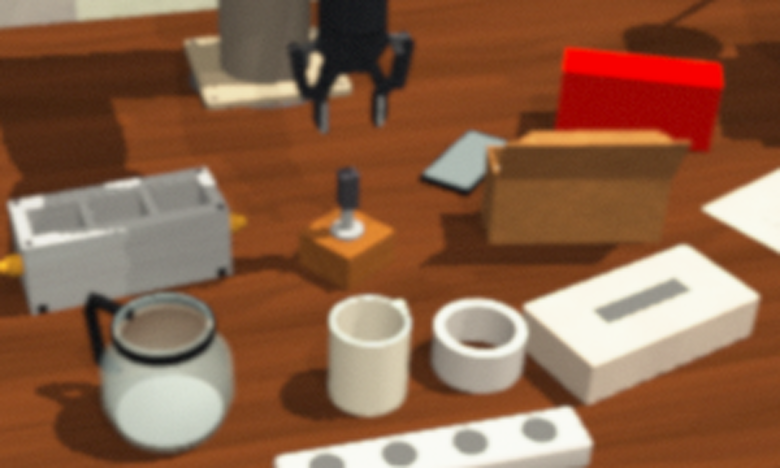

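```bash
cat >> c.py <<'E'
def tipgo(x,y,z,yw=1.366):
    """carton-frame fingertip target"""
    s,p,r=tool(); zt=r.as_matrix()[:,2]
    tip=p+zt*0.073; t=c+x*X+y*Y+z*Z
    rel=tip-c; print("tip in carton",(X@rel).round(4),(Y@rel).round(4),tip[2].round(4),"tilt",zt.round(4))
    go(t-zt*0.073,yw,2*np.pi)
E
python3 - <<'E'
from c import *
tipgo(0.1,0,0.20)
E
```

```text
tip in carton 0.0689 -0.2823 0.1764 tilt [ 0.0297 -0.009  -0.9995]
t 56.30 p [ 0.5157 -0.0088  0.2494] yaw 1.600 q6 -1.713 F [ 0.3  0.5 -0.4] w 0.0556 | units [-3.858 10.686 -0.935] turn 1.677
```

Call:
arm_command(increments="-0.2 0.4 -0.5 0; -0.7 1.7 -0.9 0.3; -1.2 3.2 -0.9 0.6; -1.8 4.7 -0.9 0.9; -2.3 6.2 -0.9 1.2; -2.9 7.7 -0.9 1.5; -3.4 9.2 -0.9 1.7; -3.9 10.7 -0.9 1.7; -3.9 10.7 -0.9 1.7; -3.9 10.7 -0.9 1.7", claw=0)

```text
time_s: 57.3
tool_pos: [0.6041, 0.2632, 0.2713]
tool_rot: [0.32, 3.096, -0.01]
wrist_force: [0.5, -0.1, 0.6]
grip_width: -0.0001
```

```bash
python3 - <<'E'
from c import *
tipgo(0.1,0,0.135)
d=grab("wrist","w36"); d=grab("scene","s36"); crop(d,320,120,200,170,3.5,"s36c")
E
```

```text
tip in carton 0.1001 0.0019 0.1983 tilt [ 0.028  -0.0096 -0.9996]
t 57.30 p [0.6041 0.2632 0.2713] yaw 1.365 q6 -1.022 F [ 0.5 -0.1  0.6] w -0.0001 | units [ 0.077 -0.067  2.532] turn -0.007
```

View pics/w36.png

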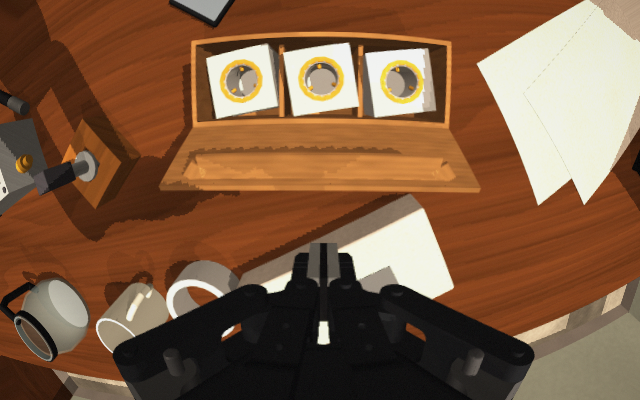

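View pics/s36c.png

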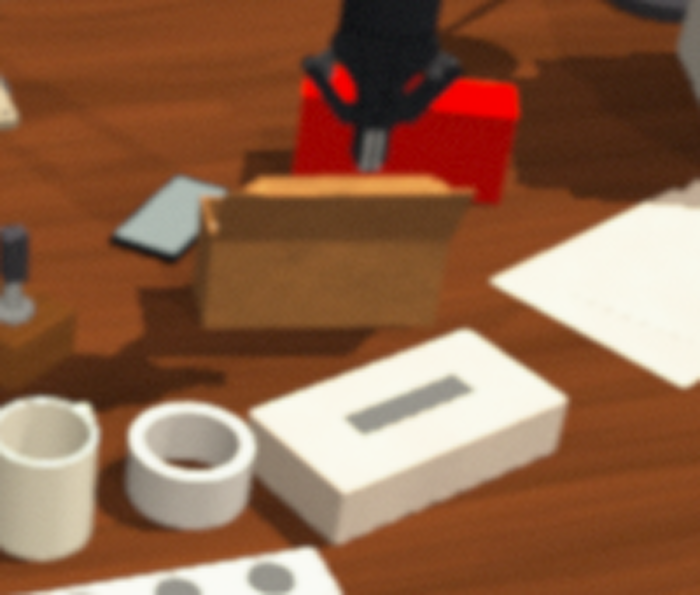

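```bash
python3 - <<'E'
from c import *
d=grab("wrist")
for z in (0.15,0.158,0.165):
    for uv in ((162,188),(320,190),(480,188)):
        q=onz(d,[uv],z)[0]-c; print(z,(X@q).round(4),(Y@q).round(4))
q=onz(d,[(192,124),(450,124),(191,42),(451,42)],0.096)-c; print(q@X,q@Y)
E
```

```text
0.15 0.0745 -0.1129
0.15 0.0771 -0.0016
0.15 0.0752 0.1097
0.158 0.0723 -0.1081
0.158 0.0748 -0.0015
0.158 0.073 0.1052
0.165 0.0704 -0.1039
0.165 0.0728 -0.0014
0.165 0.071 0.1012
[ 0.03453319  0.03560432 -0.03507519 -0.03355004] [-0.10856139  0.10514117 -0.10739424  0.10457394]
```

Call:
arm_command(increments="0 0 0.6 0; 0.02 -0.02 1.3 0; 0.05 -0.05 2 0; 0.07 -0.07 2.5 0; 0.07 -0.07 2.5 0; 0.07 -0.07 2.5 0")

```text
time_s: 58.05
tool_pos: [0.6042, 0.2586, 0.2095]
tool_rot: [0.325, 3.095, -0.01]
wrist_force: [0.5, -0.4, 0.9]
grip_width: 0.0002
```

Call:
arm_command(increments="0.3 0 0 0; 0.6 0 0 0; 0.9 0 0 0; 1.2 0 0 0; 1.5 0 0 0; 1.8 0 0 0; 2.1 0 0 0; 2.4 0 0 0; 2.4 0 0 0")

```text
time_s: 58.95
tool_pos: [0.5443, 0.2714, 0.2074]
tool_rot: [0.324, 3.096, -0.011]
wrist_force: [1.3, -0.6, -0.6]
grip_width: -0.0
```

```bash
python3 - <<'E'
from c import *
tipgo(0.0,0,0.135)
d=grab("wrist","w37"); d=grab("scene","s37"); crop(d,320,120,200,170,3.5,"s37c")
E
```

```text
tip in carton 0.0399 -0.0023 0.1344 tilt [ 0.0277 -0.0097 -0.9996]
t 58.95 p [0.5443 0.2714 0.2074] yaw 1.362 q6 -0.970 F [ 1.3 -0.6 -0.6] w -0.0000 | units [ 1.593  0.085 -0.071] turn -0.027
```

View pics/w37.png

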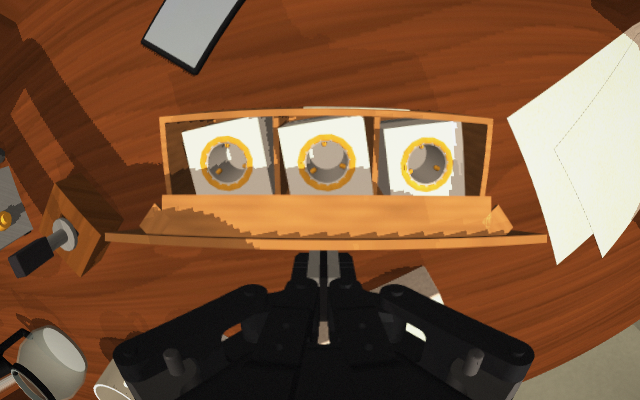

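View pics/s37c.png

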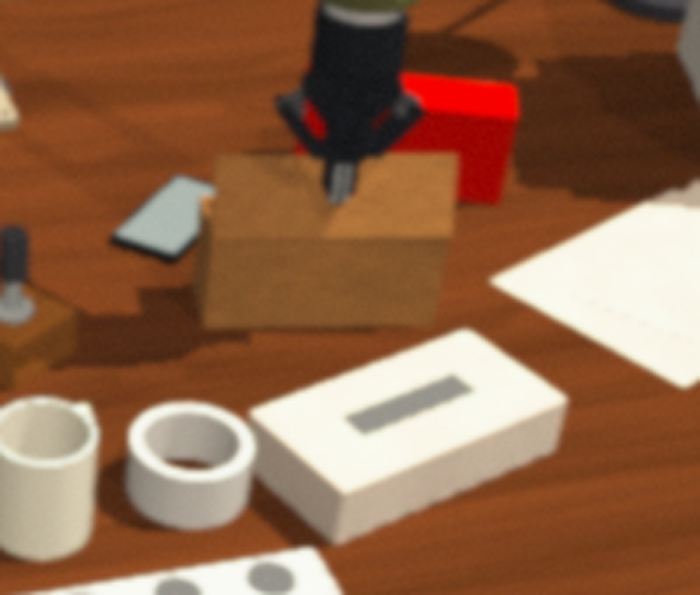

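Call:
arm_command(increments="0.3 0 0 0; 0.6 0 0 0; 0.9 0 0 0; 1.2 0 0 0; 1.4 0 0 0; 1.6 0 0 0; 1.6 0 0 0")

```text
time_s: 59.75
tool_pos: [0.5053, 0.2797, 0.2062]
tool_rot: [0.324, 3.096, -0.01]
wrist_force: [0.9, 0.4, 0.2]
grip_width: -0.0
```

```bash
python3 - <<'E'
from c import *
tipgo(-0.01,0,0.115)
d=grab("wrist","w38"); d=grab("scene","s38"); crop(d,320,120,200,170,3.5,"s38c")
E
```

```text
tip in carton -0.0001 -0.0021 0.1333 tilt [ 0.0278 -0.0097 -0.9996]
t 59.75 p [0.5053 0.2797 0.2062] yaw 1.362 q6 -0.930 F [0.9 0.4 0.2] w -0.0000 | units [0.419 0.085 0.719] turn -0.026
```

View pics/w38.png

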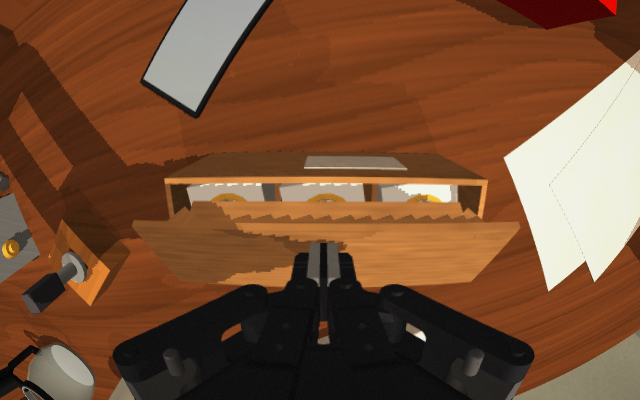

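View pics/s38c.png

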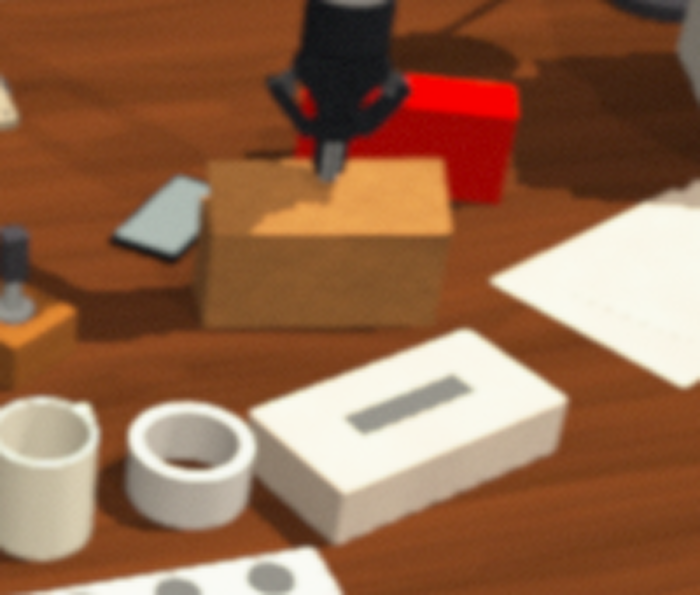

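Call:
arm_command(increments="0.2 0.05 0.2 0; 0.35 0.08 0.4 0; 0.45 0.08 0.6 0; 0.5 0.08 0.8 0; 0.5 0.08 0.8 0; 0.5 0.08 0.8 0")

```text
time_s: 60.45
tool_pos: [0.4944, 0.2838, 0.1856]
tool_rot: [0.324, 3.096, -0.011]
wrist_force: [0.1, -0.3, 0.6]
grip_width: -0.0
```

```bash
python3 - <<'E'
from c import *
tipgo(-0.013,0,0.10)
d=grab("wrist","w39")
E
```

```text
tip in carton -0.0116 -0.0003 0.1126 tilt [ 0.0275 -0.01   -0.9996]
t 60.45 p [0.4944 0.2838 0.1856] yaw 1.362 q6 -0.914 F [ 0.1 -0.3  0.6] w -0.0000 | units [0.073 0.014 0.501] turn -0.028
```

View pics/w39.png

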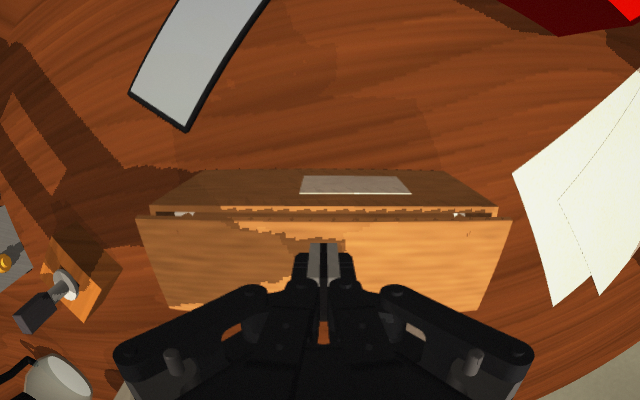

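Call:
arm_command(increments="0.1 0 0.1 0; 0.2 0 0.2 0; 0.2 0 0.3 0; 0.2 0 0.4 0; 0.2 0 0.5 0; 0.2 0 0.5 0")

```text
time_s: 61.1
tool_pos: [0.4901, 0.2847, 0.173]
tool_rot: [0.324, 3.096, -0.011]
wrist_force: [-0.2, 0.4, -0.4]
grip_width: -0.0
```

Call:
arm_command(increments="0 0 0.05 0; 0 0 0.1 0; 0 0 0.15 0; 0 0 0.15 0; 0 0 0.15 0")

```text
time_s: 61.6
tool_pos: [0.4904, 0.2849, 0.1723]
tool_rot: [0.324, 3.095, -0.01]
wrist_force: [-12.1, -5.5, 24.3]
grip_width: -0.0002
```

```bash
python3 - <<'E'
from c import *
tipgo(-0.013,0,0.10)
d=grab("wrist","w40"); d=grab("scene","s40"); crop(d,320,120,200,170,3.5,"s40c")
E
```

```text
tip in carton -0.0157 0.0 0.0993 tilt [ 0.0285 -0.0095 -0.9995]
t 61.60 p [0.4904 0.2849 0.1723] yaw 1.362 q6 -0.909 F [-12.1  -5.5  24.3] w -0.0002 | units [-0.108 -0.001 -0.023] turn -0.027
```

View pics/w40.png

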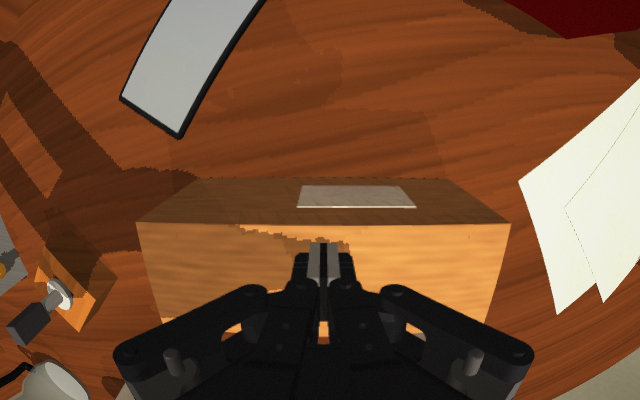

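View pics/s40c.png

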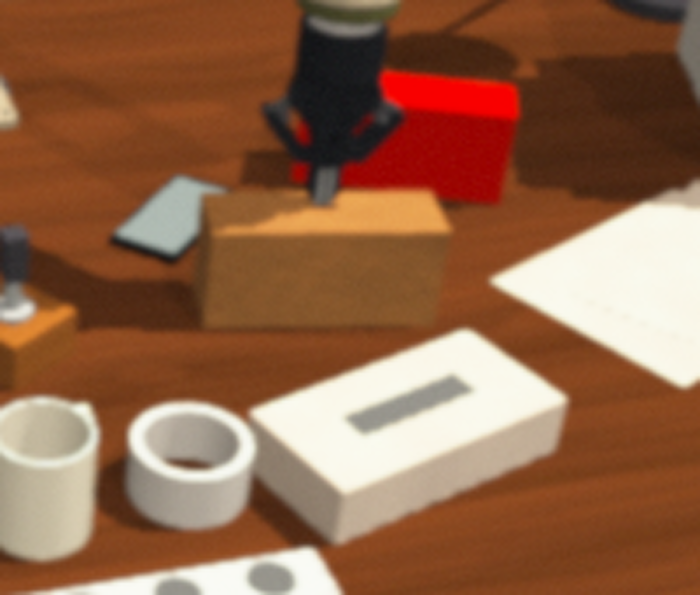

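Call:
arm_command(increments="0 0 -0.2 0; 0 0 -0.8 0; 0 0 -1.8 0; 0 0 -3 0; 0 0 -4 0; 0 0 -4 0; 0 0 -4 0")

```text
time_s: 62.4
tool_pos: [0.4879, 0.2861, 0.2734]
tool_rot: [0.324, 3.094, -0.008]
wrist_force: [-0.8, -1.1, -1.0]
grip_width: -0.0003
```

```bash
python3 - <<'E'
from c import *
tipgo(-0.013,0,0.10)
d=grab("wrist","w41"); d=grab("scene","s41"); crop(d,220,120,300,200,2.6,"s41c"); d=grab("top","t41")
E
```

```text
tip in carton -0.0182 0.0008 0.2004 tilt [ 0.0304 -0.0086 -0.9995]
t 62.40 p [0.4879 0.2861 0.2734] yaw 1.362 q6 -0.909 F [-0.8 -1.1 -1. ] w -0.0003 | units [-0.081 -0.021  4.022] turn -0.027
```

View pics/w41.png

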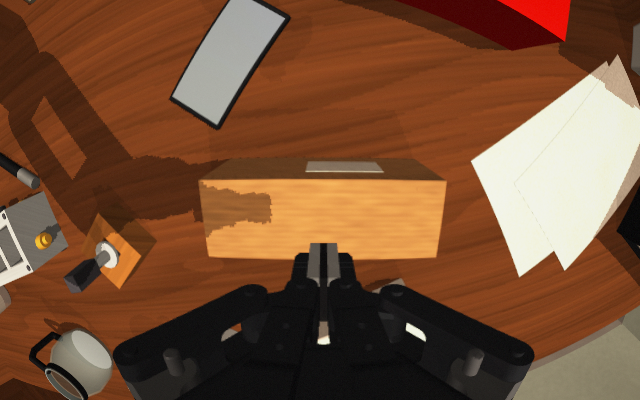

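View pics/s41c.png

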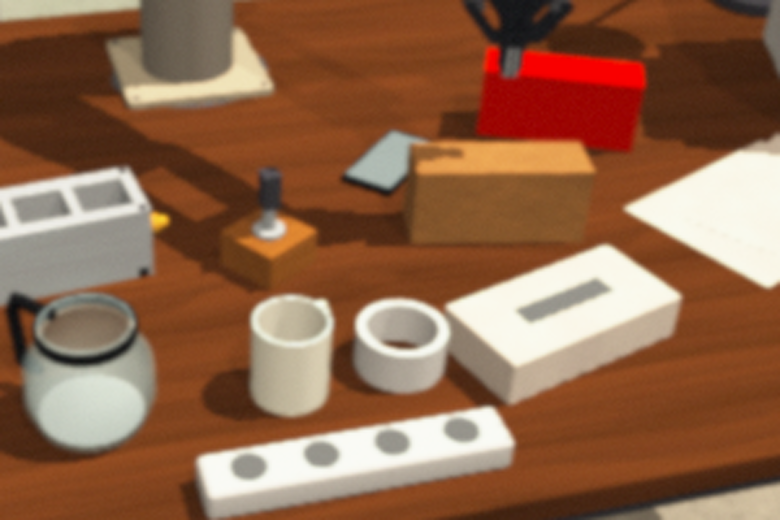

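```bash
python3 - <<'E'
from c import *
d=grab("wrist"); crop(d,180,140,290,130,2.7,"w42c"); crop(d,40,190,140,120,5,"w42h")
E
```

```text
(no output)
```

View pics/w42c.png

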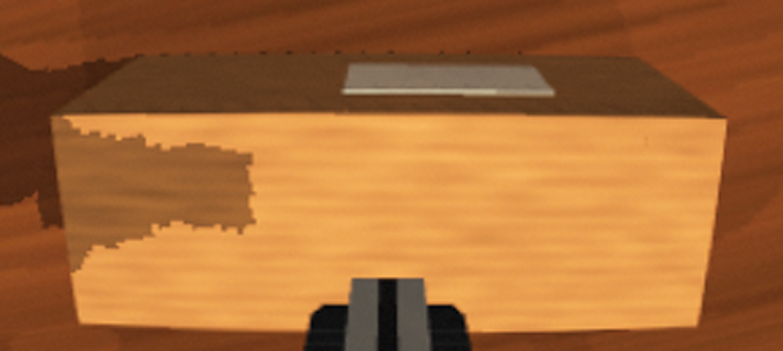

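View pics/w42h.png

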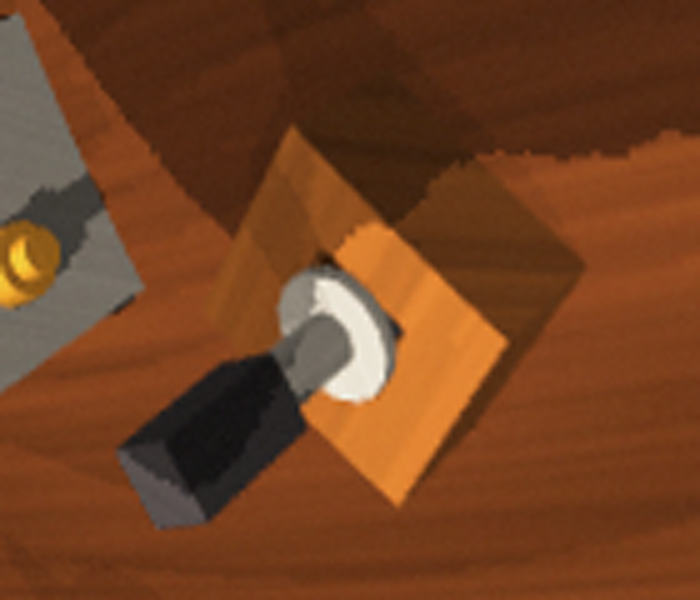

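```bash
python3 - <<'E'
from c import *
d=grab("wrist"); o=(180,140)
P=pts([(52,117),(726,118),(697,325),(78,323)],2.7,o)
for z in (0.096,0.10,0.104):
    q=onz(d,P,z)-c; print(z,"front span",np.linalg.norm(q[1]-q[0]).round(4),"hinge span",np.linalg.norm(q[3]-q[2]).round(4),"x",(q@X).round(4))
E
```

```text
0.096 front span 0.2142 hinge span 0.2153 x [-0.035  -0.034   0.0402  0.0389]
0.1 front span 0.2107 hinge span 0.2118 x [-0.036  -0.035   0.0379  0.0367]
0.104 front span 0.2072 hinge span 0.2083 x [-0.0371 -0.0361  0.0356  0.0344]
```

```bash
python3 - <<'E'
from workcell import robot
print(robot.close_job(), robot.sense()["time_s"])
E
```

```text
the job is handed in; nothing more can be done
the job is handed in; nothing more can be done
```

The job is handed in after about 63 s of robot time, well under the 210 s limit; `close_job()` gave no verdict, so the result below rests on my own checks.

- **Cartridges:** All three were present. I screwed the puller into each one until its collar seated, drew it straight up, set it on the floor of its own cell and unscrewed the puller. The last views with the lid open show all three upright in their cells. They sit slightly turned, about 8 degrees where I measured it, within the play of the cell.
- **Puller:** The holder had been knocked about 3.5 cm aside during the run. I measured it again and stood the rod in its new position. The views show its collar flat on the holder's top face.
- **Lid:** I swung it shut and pressed to about 24 N. Afterwards its front edge and hinge measured the same height, about 0.100 m, so it is within roughly 0.02 rad of shut. The tab was hidden once the lid closed, so I take it to be tucked in from how flat the lid lies.
- **At hand-in:** The gripper was clear of everything and the other objects looked unmoved.
- **Disagreements:** The gripper's tilt crept up to about 1.8 degrees over the run, and camera and arm readings differed by 1 to 2 mm. I corrected for both when placing, and no force check failed.

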